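# Change the soaps in the mirror-lidded organiser

### The arm

A 7-joint arm with a two-finger parallel gripper is mounted at the origin on the work surface. World frame = base frame: x ahead of the robot, y to its left, z up, the work surface at z = 0. Lengths are in m, angles in rad, forces in N, time in s.
With the tool pointing down it reaches from about 0.4 to 0.85 m from the base axis. Payload 4.4 kg.
Tool frame: the origin (TCP) lies at the very end of the fingers, on their centre line; the grasp point (between the pads) lies 19 mm behind it; z points along the fingers, y is the line along which they close (so a half turn about z gives the same grasp; the last joint's range is limited). The gripper opens to 94 mm and grips with 3 to 60 N. Pads are 16 mm wide; open, the fingers measure 119 mm over their backs; the gripper's body (75 mm by 177 mm) begins 78 mm behind the grasp point.
Start: joints at [-1.2, 0.628, 0.038, 1.517, -0.027, 0.996, -0.02], TCP at [0.275, 0.589, 0.205] pointing down, gripper open.
Joint ranges: [-3.06, 3.06], [-0.37, 2.12], [-1.25, 1.32], [0.18, 2.47], [-1.1, 4.24], [0.23, 1.98], [-2.94, 2.94]. Speed limits (rad/s): [2.57, 2.57, 3.14, 3.14, 3.14, 3.14, 3.14].

### API

Orientations are given as a unit quaternion [w, x, y, z].
In Python, from bench import bot gives the robot as it stands.
- The arm moves only by the tool step_arm, never from a script. Its argument "commands" is a list of rows, each an object with "hand": the closure, from -1 (fully open) to 1 (shut); "xyz": the shift along the tool's x, y, z normalised to -1 to 1, where 1 is 0.5 m, a list of three; "yaw": the turn about the tool's z normalised to -1 to 1, where 1 is 30 degrees. A call has 1 to 12 rows; each row is the pose to reach, as a shift and turn from the pose commanded when the call began, along the tool's axes at that moment; what a row does not reach only later rows make up. A row lasts 1/8 s, in which the tool goes at most 62.5 mm and 10.7 degrees, less where a joint would pass 70% of its speed; a pose out of reach is approached as far as the arm can. A call with a number of a shift or a turn outside -1 to 1 is refused whole. A call with a gripper value outside its range is refused whole. The fingers move at their own pace and stop on an object; "newtons" is the grip in N (left out, the last holds). Time passes only in rows, so rows that repeat a pose let the fingers close. It gives the time, the measured TCP pose, the force, the opening and the grip force at its end, in the units of the state.
- bot.get_state(): the state, without advancing time (a new reading comes with each control period).
- bot.capture(name): name is "scene" or "top"; returns (picture, depth): 400x640x3 uint8, red, green, blue; 400x640 float32, m along the optical axis (not along the pixel's ray), 0 where there is no reading.
- bot.camera_info(name): a dict with "vfov" (degrees; the focal length in pixels is half the picture's height over the tangent of half this angle, whatever the lens; pixels are square), "cx", "cy" (the principal point, pixels), "extrinsics" (4x4, takes a point from world to camera coordinates). Camera axes: x right, y up, looking along -z (the intrinsics and any distortion apply to the point x, -y, -z); pixel columns grow to the right and rows downward; lengths in m; the calibration is good to about 2 mm. A picture is of the moment at which its call begins. camera_info takes no time and is no camera call.
- bot.hand_in(): hands the job in; it is judged then, once.
The state is a dict: "clock": time; "joints": joint angles; "qvel": joint speeds; "tau": joint torques, N m; "ee_pos": TCP position; "tcp_rot": TCP orientation; "wrist_force": force on the tool from outside, world axes, zero at the start; "wrist_torque": the same for the moment, N m; "finger_gap": opening from 0.0 (shut) to 1.0 (fully open); "finger_force": force on a finger pad.
Only numpy, scipy, OpenCV 4.12 (cv2) and the standard library are available. Lean on these libraries where they do the work, as an engineer would, in place of code of your own. Each camera call takes 0.05 s, during which the arm holds its last target. There are 200 camera calls.

### The job

Change over the guest soaps. Fold the organiser's mirror lid up until it stands upright, lift the white bin straight up out of its pocket, tip its worn round soaps out into the grey waste tub and seat the empty bin fully back. Put every wrapped soap bar from the mat into the bin, then fold the lid down until it is fully shut, leaving the tumbler, jar, tin and nail clipper alone.

Things in the scene. Friction and masses are not known exactly. Their poses are not given: they have to be found in the camera images.
- organiser: light wooden box fixed to the counter, 190 (x) x 260 (y) x 76 mm high, walls and floor 5 mm; origin at the centre of its underside; x points from its front to the hinged rear wall. Low partitions (tops 27 mm above the underside) frame the bin's pocket in the middle, 113 (x) x 69 (y) mm. An 86 mm wide open compartment lies to either side, empty but for the nail clipper by the +y side wall
- pocket (a point): centre of the pocket's floor, 5 mm above the organiser's underside; axes as the organiser's
- bin_c (a point): white loose open bin, at the start in the pocket; point at its centre, 30 mm above its underside; z up through its mouth. 60 mm high, 66 mm wide (y, upright sides), 104 mm long (x) at the foot, 121 at the rim (sloping ends), walls 3 mm, 120 g. Seated, its rim is 11 mm below the organiser's; 38 mm of its sides show above the partitions; play 1.5 mm each way. Soaps slide out 20 degrees past level
- used1_c (a point): worn round cream-coloured soap, 30 mm across, 12 mm thick, 15 g, at the start in the bin; point at its centre; z is its round axis (two or three are present)
- used2_c (a point): worn round cream-coloured soap, 30 mm across, 12 mm thick, 15 g, at the start in the bin; point at its centre; z is its round axis (two or three are present)
- used3_c (a point): worn round cream-coloured soap, 30 mm across, 12 mm thick, 15 g, at the start in the bin; point at its centre; z is its round axis (two or three are present)
- fresh1_c (a point): paper-wrapped guest soap bar with a brown band, 42 (x) x 28 (y) x 16 mm (z), 25 g, at the start flat on the mat; point at its centre (three to five of the six are present)
- fresh2_c (a point): paper-wrapped guest soap bar with a brown band, 42 (x) x 28 (y) x 16 mm (z), 25 g, at the start flat on the mat; point at its centre (three to five of the six are present)
- fresh3_c (a point): paper-wrapped guest soap bar with a brown band, 42 (x) x 28 (y) x 16 mm (z), 25 g, at the start flat on the mat; point at its centre (three to five of the six are present)
- fresh4_c (a point): paper-wrapped guest soap bar with a brown band, 42 (x) x 28 (y) x 16 mm (z), 25 g, at the start flat on the mat; point at its centre (three to five of the six are present)
- fresh5_c (a point): paper-wrapped guest soap bar with a brown band, 42 (x) x 28 (y) x 16 mm (z), 25 g, at the start flat on the mat; point at its centre (three to five of the six are present)
- fresh6_c (a point): paper-wrapped guest soap bar with a brown band, 42 (x) x 28 (y) x 16 mm (z), 25 g, at the start flat on the mat; point at its centre (three to five of the six are present)
- mat: flat black rubber mat fixed to the counter, 220 x 180 x 2 mm; origin at the centre of its underside; to the left or right of the organiser
- tub: grey open-topped waste tub fixed to the counter, 200 (x) x 160 (y) x 75 mm high, walls and floor 4 mm; origin at the centre of its underside; on the other side of the organiser from the mat
- lid (a joint): the mirror lid's hinge angle in rad: 0 = shut flat on the organiser, about 1.57 = standing upright, stop at 1.9. At the start 0 to 0.4. Stiff: it stays where it is left; about 5 N at the knob moves it
- lid_hinge (a point): middle of the lid's hinge line, on the organiser's rear top edge, 76.5 mm above the counter; its axes turn with the lid: x points from the free edge to the hinge, z out of the wooden outer face, y along the hinge. The lid is a slab 190 (x) x 260 (y) x 8 mm; its mirrored inner face contains the hinge line
- knob (a point): grip point of the brass knob on the lid's outer face (on top when shut), 165 mm from the hinge and 25 mm from the free edge, 36 mm off the mirrored face; axes as lid_hinge. The knob's head is 20 mm across and 20 mm long along z (from 24 to 44 mm off the mirrored face), on a thinner stem
- tumbler_c (a point): white ceramic tumbler with a green toothbrush in it, 72 mm across, 95 mm high (178 mm with the brush); point at half its height; leave alone
- jar_c (a point): frosted glass jar with an aluminium screw lid, 64 mm across, 70 mm high; point at half its height; leave alone
- tin_center (a point): small round aluminium tin, 60 mm across, 22 mm high; point at its centre; leave alone
- clipper_c (a point): steel nail clipper, 56 x 12 x 10 mm, lying in the organiser's +y compartment; point 3 mm above its underside; leave alone
Not all that is in view belongs to the job. What is shaped like the part that bears fresh4_c but yellow is not meant.

How it is judged:
On the way, in this order (a step that is already met when the one before it is completed fails the run):
1. the lid is folded up to stand upright (at least 1.3 rad open) (value of joint lid above 1.3 rad), for 0.2 s.
2. the bin is lifted upright until its foot is above the organiser's rim, with the worn soaps still in it (z of bin_c in the frame of pocket above 0.103 m and angle between bin_c's own z axis and vertical below 0.35 rad and x of used1_c in the frame of bin_c between -0.06 and 0.06 m and y of used1_c in the frame of bin_c between -0.035 and 0.035 m and z of used1_c in the frame of bin_c between -0.035 and 0.03 m and x of used2_c in the frame of bin_c between -0.06 and 0.06 m and y of used2_c in the frame of bin_c between -0.035 and 0.035 m and z of used2_c in the frame of bin_c between -0.035 and 0.03 m and x of used3_c in the frame of bin_c between -0.06 and 0.06 m and y of used3_c in the frame of bin_c between -0.035 and 0.035 m and z of used3_c in the frame of bin_c between -0.035 and 0.03 m), for 0.1 s.
3. the bin is tipped past level over the tub (angle between bin_c's own z axis and vertical above 1.5 rad and horizontal distance between bin_c and tub below 0.16 m), for 0.1 s.
4. the worn soaps are in the tub and the bin is seated back in its pocket (horizontal distance between bin_c and pocket below 0.007 m and z of bin_c in the frame of pocket below 0.034 m and angle between bin_c's own z axis and vertical below 0.08 rad and x of used1_c in the frame of tub between -0.1 and 0.1 m and y of used1_c in the frame of tub between -0.08 and 0.08 m and z of used1_c in the frame of tub between 0 and 0.07 m and x of used2_c in the frame of tub between -0.1 and 0.1 m and y of used2_c in the frame of tub between -0.08 and 0.08 m and z of used2_c in the frame of tub between 0 and 0.07 m and x of used3_c in the frame of tub between -0.1 and 0.1 m and y of used3_c in the frame of tub between -0.08 and 0.08 m and z of used3_c in the frame of tub between 0 and 0.07 m), for 0.3 s.
At the end, for the whole second after the job is handed in: The bin is seated in its pocket (within 7 mm sideways, 4 mm in height, 0.08 rad upright), every worn soap is in the tub below its rim, every wrapped bar is in the bin below its rim, and the lid is shut to within 0.06 rad (all of step 4 and x of fresh1_c in the frame of bin_c between -0.058 and 0.058 m and y of fresh1_c in the frame of bin_c between -0.032 and 0.032 m and z of fresh1_c in the frame of bin_c between -0.03 and 0.03 m and x of fresh2_c in the frame of bin_c between -0.058 and 0.058 m and y of fresh2_c in the frame of bin_c between -0.032 and 0.032 m and z of fresh2_c in the frame of bin_c between -0.03 and 0.03 m and x of fresh3_c in the frame of bin_c between -0.058 and 0.058 m and y of fresh3_c in the frame of bin_c between -0.032 and 0.032 m and z of fresh3_c in the frame of bin_c between -0.03 and 0.03 m and x of fresh4_c in the frame of bin_c between -0.058 and 0.058 m and y of fresh4_c in the frame of bin_c between -0.032 and 0.032 m and z of fresh4_c in the frame of bin_c between -0.03 and 0.03 m and x of fresh5_c in the frame of bin_c between -0.058 and 0.058 m and y of fresh5_c in the frame of bin_c between -0.032 and 0.032 m and z of fresh5_c in the frame of bin_c between -0.03 and 0.03 m and x of fresh6_c in the frame of bin_c between -0.058 and 0.058 m and y of fresh6_c in the frame of bin_c between -0.032 and 0.032 m and z of fresh6_c in the frame of bin_c between -0.03 and 0.03 m and value of joint lid below 0.06 rad); the robot touches nothing.
It fails at once if the bin is tilted more than 0.4 rad while it is still inside the organiser (horizontal distance between bin_c and pocket below 0.07 m and z of bin_c in the frame of pocket below 0.085 m and angle between bin_c's own z axis and vertical above 0.4 rad).
It fails at once if the tumbler is moved more than 30 mm (distance of tumbler_c from where it was at the start of the episode above 0.03 m).
It fails at once if the jar is moved more than 30 mm (distance of jar_c from where it was at the start of the episode above 0.03 m).
It fails at once if the tin is moved more than 30 mm (distance of tin_center from where it was at the start of the episode above 0.03 m).
It fails at once if the nail clipper is moved more than 30 mm (distance of clipper_c from where it was at the start of the episode above 0.03 m).
Of used1, used2, used3 only 2 to 3 are there at a start; the rules pass over those that are not, and their reading is None.
Of fresh1, fresh2, fresh3, fresh4, fresh5, fresh6 only 3 to 5 are there at a start; the rules pass over those that are not, and their reading is None.
At some moment in a run one of fresh1, fresh2, fresh3, fresh4, fresh5, fresh6 may be knocked a few centimetres aside while the robot is not near it.
It also fails if it takes over 208 s, if anything falls off the work surface, if the arm or the gripper's body presses on something with over 40 N, if the wrist force passes 120 N, or if a joint passes its speed limit or range.

## Working session

There is one attempt and no reset: what is moved stays moved. The work goes in short steps, Python scripts to look and compute and a tool call to move; the robot and the scene stay as the last step left them, time stands still between calls to the robot, and variables do not carry over. Pictures are saved under pics/ and viewed, at most 14 in all, crops included, and the job is handed in when it is done.

Besides the shell and the picture viewer there is one more tool, called after ">>>" in YAML: its name, and indented under it one key for each argument. step_arm: Moves the arm, as the interface text tells. Scaled input: -1 to 1 covers 0.5 m each way for a shift and 30 degrees each way for a turn. Its arguments: {"type":"object","properties":{"commands":{"type":"array"},"newtons":{"type":"number"}},"required":["commands"]}

```bash
ls; mkdir -p pics
python3 - <<'E'
from bench import bot
import cv2, numpy as np
s=bot.get_state();print(s)
for n in("scene","top"):
    i=bot.camera_info(n);print(n,i)
    p,d=bot.capture(n);np.savez(f'pics/{n}0.npz',p=p,d=d);cv2.imwrite(f'pics/{n}0.png',cv2.cvtColor(p,cv2.COLOR_RGB2BGR))
E
```

```text
pics
{'clock': 0.0, 'joints': array([-1.19981346,  0.62932256,  0.03842192,  1.51833501, -0.02698638,
        0.99628538, -0.01999372]), 'qvel': array([ 0.00182845,  0.00111395, -0.00074641,  0.00107043,  0.00037945,
       -0.00121968,  0.00119251]), 'tau': array([-1.52858643e-04, -5.49730825e+01,  1.14376433e+00, -1.86627728e+01,
       -5.21667092e-02,  2.39793136e-02,  1.70246617e-04]), 'ee_pos': array([0.27465962, 0.58840527, 0.20457958]), 'tcp_rot': array([-1.87866156e-04,  2.16644499e-01,  9.76250133e-01, -8.96980325e-04]), 'wrist_force': array([-0.02873713,  0.32201624,  0.6948797 ]), 'wrist_torque': array([0.04171676, 0.03496743, 0.0119206 ]), 'finger_force': 0.0, 'finger_gap': 0.9964018728232958}
scene {'vfov': 53.13423911983657, 'cx': 317.73458789466315, 'cy': 202.31783527959112, 'extrinsics': array([[-0.35755604,  0.93388828, -0.00252035,  0.1487181 ],
       [-0.75728075, -0.28835722,  0.58598291,  0.40736139],
       [ 0.54651582,  0.21143034,  0.81031949, -1.59291442],
       [ 0.        ,  0.        ,  0.        ,  1.        ]])}
top {'vfov': 43.68687339202792, 'cx': 317.3097972073565, 'cy': 200.0405190768749, 'extrinsics': array([[ 0.02210414, -0.99967065,  0.01303848,  0.02542032],
       [ 0.98216141,  0.02414924,  0.18648266, -0.60223368],
       [-0.18673611,  0.00868385,  0.98237173, -1.53408735],
       [ 0.        ,  0.        ,  0.        ,  1.        ]])}
```

View pics/top0.png

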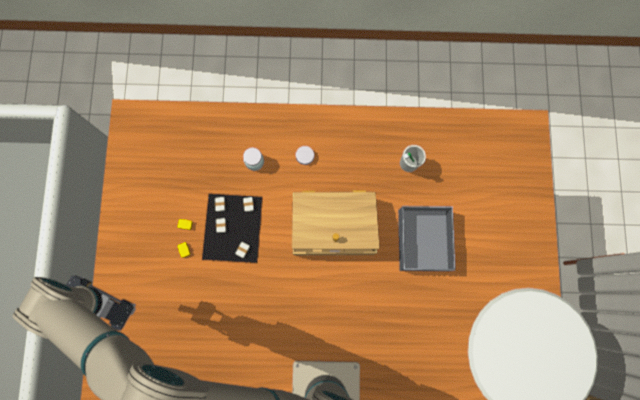

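View pics/scene0.png

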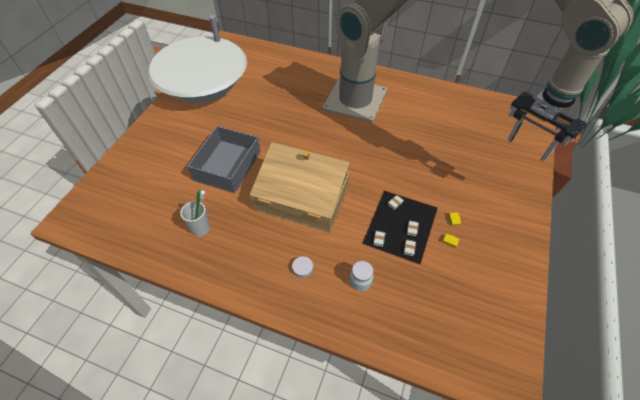

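The top view shows four wrapped bars on the mat at (220,204), (248,204), (221,225) and (243,250). The organiser is at (335,222) with its knob at (336,238), and the tub is at (427,239). The scene view shows the hinges on the far side.

```bash
cat > h.py <<'E'
from bench import bot
import cv2, numpy as np
def K(n):
    i=bot.camera_info(n);return 200/np.tan(np.radians(i["vfov"]/2)),i["cx"],i["cy"],np.array(i["extrinsics"])
def cloud(n,d):
    f,cx,cy,E=K(n);v,u=np.mgrid[:400,:640]
    P=np.stack([(u-cx)/f*d,-(v-cy)/f*d,-d],-1)-E[:3,3]
    P=P@E[:3,:3]; P[d==0]=np.nan; return P
def atz(n,u,v,z):
    f,cx,cy,E=K(n);R=E[:3,:3];c=-R.T@E[:3,3];r=R.T@np.array([(u-cx)/f,-(v-cy)/f,-1]);return c+r*(z-c[2])/r[2]
def proj(n,X):
    f,cx,cy,E=K(n);q=E[:3,:3]@np.asarray(X,float)+E[:3,3];return cx-f*q[0]/q[2],cy+f*q[1]/q[2]
def shot(n,name):
    p,d=bot.capture(n);np.savez(f'pics/{name}.npz',p=p,d=d);return p,d
def crop(p,name,u0,u1,v0,v1,k):
    cv2.imwrite(f'pics/{name}.png',cv2.resize(cv2.cvtColor(p[v0:v1,u0:u1],cv2.COLOR_RGB2BGR),None,fx=k,fy=k,interpolation=cv2.INTER_CUBIC))
def rect(P,m):
    (c,s,a)=cv2.minAreaRect((P[m][:,:2]*1000).astype(np.float32));return np.round(c,1),np.round(s,1),round(a,1)
def state():
    s=bot.get_state();w,x,y,z=s["tcp_rot"];print("t%.2f"%s["clock"],"pos",np.round(s["ee_pos"],4),"q",np.round(s["tcp_rot"],3),"F",np.round(s["wrist_force"],1),"gap",round(s["finger_gap"]*94,1),"ff",round(s["finger_force"],1),"J",np.round(s["joints"],2))
E
python3 - <<'E'
from h import *
for n in("top","scene"):
    z=np.load(f'pics/{n}0.npz');p,d=z['p'],z['d'];P=cloud(n,d);Z=P[...,2]
    hsv=cv2.cvtColor(p,cv2.COLOR_RGB2HSV)
    print(n,"counter z",np.nanmedian(Z[(abs(P[...,0]-.45)<.03)&(abs(P[...,1])<.3)]))
    print("mat",rect(P,(p.max(-1)<60)&(abs(Z)<.01)&(P[...,0]>.3)&(P[...,1]>.1)&(P[...,1]<.5)))
    org=(abs(P[...,1])<.18)&(abs(P[...,0]-.6)<.2)&(Z>.06)&(Z<.2)
    print("lid",rect(P,org)); A=P[org];q=A[A[:,2]<A[:,2].min()+.06]
    c=np.linalg.lstsq(np.c_[q[:,:2],np.ones(len(q))],q[:,2],rcond=None)[0];print("plane",c.round(3),Z[org].min(),Z[org].max())
    tub=(P[...,1]<-.17)&(P[...,1]>-.5)&(Z>.065)&(Z<.085)&(P[...,0]>.35)&(P[...,0]<.72);print("tub",rect(P,tub))
    m=((Z>.009)&(Z<.03)&(P[...,1]>.15)&(P[...,1]<.5)&(P[...,0]>.3)&(P[...,0]<.8)).astype(np.uint8)
    k,l,st,ce=cv2.connectedComponentsWithStats(m)
    for i in range(1,k):
        if st[i,4]>15: print("blk",ce[i].round(1),st[i,4],rect(P,l==i),p[l==i].mean(0).round())
    for nm,b in dict(tumb=(P[...,1]<-.12),cj=(P[...,1]>.02)).items():
        m=(b&(Z>.03 if nm=='tumb' else Z>.012)&(Z<.2)&(P[...,0]>.69)&(P[...,0]<.95)).astype(np.uint8)
        k,l,st,ce=cv2.connectedComponentsWithStats(m)
        for i in range(1,k):
            if st[i,4]>30: print(nm,rect(P,l==i))
p=np.load('pics/top0.npz')['p'];crop(p,'c1',195,385,185,270,4)
E
```

```text
top counter z 0.006078735573872615
mat (array([514.4, 314.8]), array([174.1, 212.9]), 87.9)
lid (array([529.8, -14.5]), array([197.1, 260.8]), 1.8)
plane [-0.086 -0.003  0.148] 0.060159122510411334 0.17189851140713694
tub (array([ 553.6, -307.3]), array([333.6, 162.5]), 0.6)
blk [219.6 204.1] 114 (array([588.3, 357.2]), array([41.1, 30. ]), 4.6) [205. 195. 172.]
blk [248.2 204.3] 113 (array([589.8, 263.5]), array([44.4, 28.9]), 3.3) [207. 196. 173.]
blk [220.5 225.5] 120 (array([517.5, 349. ]), array([44.8, 31.6]), 11.6) [202. 192. 170.]
blk [184.7 224.4] 115 (array([519.1, 467. ]), array([46.9, 29.2]), 82.9) [224. 206.   9.]
blk [183.5 249.9] 120 (array([436.1, 464.3]), array([43.2, 30. ]), 22.3) [225. 209.   9.]
blk [242.3 249.8] 116 (array([441. , 276.6]), array([29.5, 41.6]), 63.1) [205. 195. 172.]
tumb (array([ 740.4, -262.2]), array([70.1, 77.3]), 66.9)
cj (array([759.,  85.]), array([57.8, 56.5]), 1.4)
cj (array([734. , 250.5]), array([58.7, 59.4]), 75.6)
scene counter z 0.021848407249164637
mat (array([513.4, 313. ]), array([175.1, 217.4]), 88.0)
lid (array([533.2, -15.9]), a
[... 238 characters left out ...]
]
blk [454.2 218.5] 120 (array([441., 464.]), array([41.6, 29.9]), 21.6) [195. 168.  24.]
blk [412.1 227.9] 124 (array([520.3, 348.9]), array([43.4, 28.5]), 6.0) [171. 164. 149.]
blk [378.7 238.2] 128 (array([590.9, 262.9]), array([46.1, 28. ]), 7.6) [172. 165. 150.]
blk [450.3 239.9] 133 (array([520.1, 465.5]), array([41.3, 31.3]), 82.6) [197. 170.  24.]
blk [409.1 247.4] 137 (array([589.4, 355.9]), array([43.3, 28.5]), 4.3) [171. 163. 148.]
blk [359.1 286.4] 67 (array([757.2, 253.9]), array([28.3, 62.5]), 7.4) [115. 119. 115.]
tumb (array([ 746.3, -261.5]), array([79.8, 70.5]), 82.8)
cj (array([761.7,  84.4]), array([58.6, 57.4]), 23.2)
cj (array([741.4, 251.6]), array([60.2, 59.2]), 45.4)
```

View pics/c1.png

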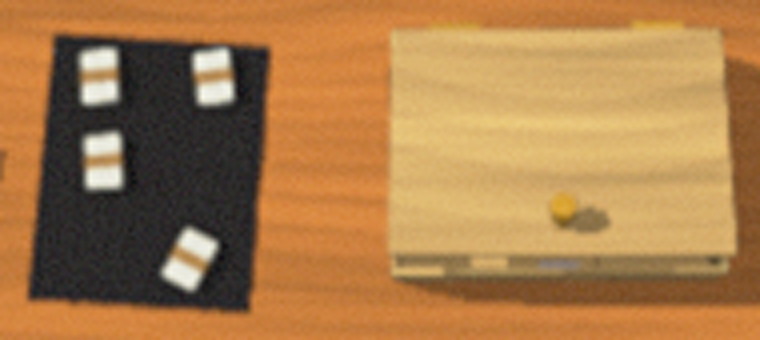

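Run:
```python
from h import *
for n in("top","scene"):
    z=np.load(f'pics/{n}0.npz');p,d=z['p'],z['d'];P=cloud(n,d);Z=P[...,2]
    print(n,"counter z",np.nanmedian(Z[(abs(P[...,0]-.62)<.03)&(abs(P[...,1]-.165)<.015)]),np.nanstd(Z[(abs(P[...,0]-.62)<.03)&(abs(P[...,1]-.165)<.015)]))
    org=(abs(P[...,1]+.015)<.12)&(P[...,0]>.46)&(P[...,0]<.62)&(Z>.07)&(Z<.22)
    A=P[org];w=np.ones(len(A),bool)
    for _ in range(15):
        c=np.linalg.lstsq(np.c_[A[w][:,:2],np.ones(w.sum())],A[w][:,2],rcond=None)[0];r=A[:,2]-np.c_[A[:,:2],np.ones(len(A))]@c;w=abs(r)<max(.006,2*np.median(abs(r)))
    print("plane",c.round(4),w.mean(),"ang",np.arctan(np.hypot(*c[:2])),"dir",np.degrees(np.arctan2(-c[1],-c[0])))
    res=Z-(P[...,:2]@c[:2]+c[2]);k=(res>.015)&(res<.06)&(abs(P[...,1]+.015)<.12)&(P[...,0]>.4)&(P[...,0]<.62)
    print("knob",k.sum(),np.nanmean(P[k],0),np.nanmax(res[k]),np.nanmax(P[k][:,2]))
    on=(abs(res)<.008)&(abs(P[...,1]+.015)<.2)&(abs(P[...,0]-.53)<.13)&(Z>.06);print("lid",rect(P,on))
    e=P[on]; print(e[:,0].min(),e[:,0].max(),"z at",c@[e[:,0].min(),-.015,1],c@[e[:,0].max(),-.015,1])
    tub=(P[...,1]<-.17)&(P[...,1]>-.45)&(Z>.065)&(Z<.085)&(P[...,0]>.35)&(P[...,0]<.66);A=P[tub];
    print("tub",rect(P,tub),np.quantile(A[:,0],[.01,.99]),np.quantile(A[:,1],[.01,.99]))
```

```text
top counter z -0.0008156188802044836 0.003801091285212384
plane [-0.2871 -0.0075  0.2629] 0.9272869429241595 ang 0.2796333282568712 dir 1.4976222814699345
knob 45 [ 0.47106686 -0.01563578  0.16184782] 0.045058349451325 0.17189851140713694
lid (array([533.5, -14.3]), array([188.6, 260.4]), 1.5)
0.4369042525388029 0.6300763298670473 z at 0.13754706369329392 0.08209522496426497
tub (array([ 487.2, -308. ]), array([200.8, 162.5]), 0.6) [0.38694017 0.58680958] [-0.38849973 -0.22714778]
scene counter z 0.0012794949247023435 0.0019196288806797117
plane [-0.2903 -0.0089  0.2665] 0.9774943735933983 ang 0.28269250455968875 dir 1.7607396944678226
knob 45 [ 0.47858648 -0.01536496  0.16247992] 0.0419461384215708 0.169671310520737
lid (array([535.2, -15.7]), array([193.3, 262.3]), 1.4)
0.43816398634626247 0.633527679931568 z at 0.1394443663687305 0.08272352925901741
tub (array([ 489. , -310.1]), array([207.4, 165. ]), 1.3) [0.38841976 0.59062951] [-0.3899886  -0.22779211]
```

The lid is open about 0.28 rad, with its hinge line at x≈0.622. The organiser is at about (0.527, -0.015) with yaw 1.6°. Next I'll write a helper that converts world waypoints into row numbers.

```bash
cat >> h.py <<'E'
from scipy.spatial.transform import Rotation as Ro
def pose():
    s=bot.get_state();w,x,y,z=s["tcp_rot"];return s["ee_pos"],Ro.from_quat([x,y,z,w])
def yawdeg(R):  # heading of tool y from world x, deg
    v=R.as_matrix()[:,1];return np.degrees(np.arctan2(v[1],v[0]))
def plan(pts,ty=None):
    p,R=pose()
    dy=0 if ty is None else -((ty-yawdeg(R)+90)%180-90)/30
    for q in pts: print(np.round(R.inv().apply(np.asarray(q)-p)/.5,4).tolist(),"yaw %.3f"%dy)
    state();print("heading",yawdeg(R).round(2))
def knob(a,dx=0,dz=0):
    return np.array([.622-.165*np.cos(a)+.036*np.sin(a)+dx,-.0165+.0287*(.149-.165*np.cos(a)+.036*np.sin(a)),.0765+.165*np.sin(a)+.036*np.cos(a)-.019+dz])
E
python3 -c "
from h import *
plan([(.40,.25,.27)],91.6)"
```

```text
[-0.5134, -0.5076, -0.1298] yaw -0.887
t0.10 pos [0.2747 0.5885 0.2047] q [-0.     0.217  0.976 -0.001] F [ 0.1  0.1 -0.9] gap 94.2 ff 0.0 J [-1.2   0.63  0.04  1.52 -0.03  1.   -0.02]
heading 64.98
```

>>> step_arm:
  commands:
    - {"hand": -1, "xyz": [-0.5134, -0.5076, -0.1298], "yaw": -0.887}
    - {"hand": -1, "xyz": [-0.5134, -0.5076, -0.1298], "yaw": -0.887}
    - {"hand": -1, "xyz": [-0.5134, -0.5076, -0.1298], "yaw": -0.887}
    - {"hand": -1, "xyz": [-0.5134, -0.5076, -0.1298], "yaw": -0.887}
    - {"hand": -1, "xyz": [-0.5134, -0.5076, -0.1298], "yaw": -0.887}
    - {"hand": -1, "xyz": [-0.5134, -0.5076, -0.1298], "yaw": -0.887}
    - {"hand": -1, "xyz": [-0.5134, -0.5076, -0.1298], "yaw": -0.887}
    - {"hand": -1, "xyz": [-0.5134, -0.5076, -0.1298], "yaw": -0.887}
    - {"hand": -1, "xyz": [-0.5134, -0.5076, -0.1298], "yaw": -0.887}

```text
clock: 1.23
ee_pos: [0.3993, 0.252, 0.27]
tcp_rot: [-0.0, -0.015, 1.0, 0.0]
wrist_force: [-0.5, 0.3, -0.0]
finger_gap: 0.999
finger_force: 0.0
```

```bash
sed -i 's/-.0165+.0287/-.0158+.0287/' h.py; python3 -c "
from h import *
plan([knob(.28,0,.07),knob(.28)],91.6)"
```

```text
[-0.1318, -0.5399, 0.1243] yaw 0.005
[-0.132, -0.54, 0.2643] yaw 0.005
t1.23 pos [0.3993 0.252  0.27  ] q [-0.    -0.015  1.     0.   ] F [-0.5  0.3 -0. ] gap 93.9 ff 0.0 J [-0.58  0.3  -0.06  1.9   0.02  0.94  0.96]
heading 91.75
```

>>> step_arm:
  commands:
    - {"hand": -1, "xyz": [-0.1318, -0.54, 0.1243], "yaw": 0}
    - {"hand": -1, "xyz": [-0.1318, -0.54, 0.1243], "yaw": 0}
    - {"hand": -1, "xyz": [-0.1318, -0.54, 0.1243], "yaw": 0}
    - {"hand": -1, "xyz": [-0.1318, -0.54, 0.1243], "yaw": 0}
    - {"hand": -1, "xyz": [-0.1318, -0.54, 0.1243], "yaw": 0}
    - {"hand": -1, "xyz": [-0.1318, -0.54, 0.1243], "yaw": 0}
    - {"hand": -1, "xyz": [-0.1318, -0.54, 0.2], "yaw": 0}
    - {"hand": -1, "xyz": [-0.1318, -0.54, 0.2643], "yaw": 0}
    - {"hand": -1, "xyz": [-0.1318, -0.54, 0.2643], "yaw": 0}
    - {"hand": -1, "xyz": [-0.1318, -0.54, 0.2643], "yaw": 0}

```text
clock: 2.48
ee_pos: [0.4742, -0.0163, 0.139]
tcp_rot: [0.001, -0.015, 1.0, 0.0]
wrist_force: [0.8, 0.9, 0.2]
finger_gap: 1.002
finger_force: 0.0
```

>>> step_arm:
  commands:
    - {"hand": 1, "xyz": [0, 0, 0], "yaw": 0}
    - {"hand": 1, "xyz": [0, 0, 0], "yaw": 0}
    - {"hand": 1, "xyz": [0, 0, 0], "yaw": 0}
    - {"hand": 1, "xyz": [0, 0, 0], "yaw": 0}
    - {"hand": 1, "xyz": [0, 0, 0], "yaw": 0}
    - {"hand": 1, "xyz": [0, 0, 0], "yaw": 0}
    - {"hand": 1, "xyz": [0, 0, 0], "yaw": 0}
    - {"hand": 1, "xyz": [0, 0, 0], "yaw": 0}
  newtons: 20

```text
clock: 3.48
ee_pos: [0.4734, -0.0163, 0.1382]
tcp_rot: [-0.0, -0.014, 1.0, 0.001]
wrist_force: [-0.3, 0.9, 0.4]
finger_gap: 0.205
finger_force: 20.0
```

```bash
python3 -c "
from h import *
plan([knob(a) for a in np.linspace(.28,1.66,12)[1:]],91.6)"
```

```text
[-0.0223, 0.0012, -0.035] yaw 0.000
[-0.049, 0.0012, -0.0679] yaw 0.000
[-0.0797, 0.0013, -0.0971] yaw 0.000
[-0.1137, 0.0014, -0.1223] yaw 0.000
[-0.1507, 0.0014, -0.1431] yaw 0.000
[-0.1899, 0.0015, -0.159] yaw 0.000
[-0.2308, 0.0015, -0.1699] yaw 0.000
[-0.2728, 0.0015, -0.1756] yaw 0.000
[-0.3152, 0.0016, -0.176] yaw 0.000
[-0.3573, 0.0016, -0.1712] yaw 0.000
[-0.3984, 0.0016, -0.1611] yaw 0.000
t3.48 pos [ 0.4734 -0.0163  0.1382] q [-0.    -0.014  1.     0.001] F [-0.3  0.9  0.4] gap 19.3 ff 20.0 J [-0.05  0.48  0.03  2.07 -0.03  0.59  1.61]
heading 91.61
```

The knob is gripped (19.3 mm).

>>> step_arm:
  commands:
    - {"hand": 1, "xyz": [-0.0223, 0, -0.035], "yaw": 0}
    - {"hand": 1, "xyz": [-0.049, 0, -0.0679], "yaw": 0}
    - {"hand": 1, "xyz": [-0.0797, 0, -0.0971], "yaw": 0}
    - {"hand": 1, "xyz": [-0.1137, 0, -0.1223], "yaw": 0}
    - {"hand": 1, "xyz": [-0.1507, 0, -0.1431], "yaw": 0}
    - {"hand": 1, "xyz": [-0.1899, 0, -0.159], "yaw": 0}
    - {"hand": 1, "xyz": [-0.2308, 0, -0.1699], "yaw": 0}
    - {"hand": 1, "xyz": [-0.2728, 0, -0.1756], "yaw": 0}
    - {"hand": 1, "xyz": [-0.3152, 0, -0.176], "yaw": 0}
    - {"hand": 1, "xyz": [-0.3573, 0, -0.1712], "yaw": 0}
    - {"hand": 1, "xyz": [-0.3984, 0, -0.1611], "yaw": 0}
    - {"hand": 1, "xyz": [-0.3984, 0, -0.1611], "yaw": 0}

```text
clock: 4.97
ee_pos: [0.6758, -0.0108, 0.2195]
tcp_rot: [0.003, -0.014, 1.0, 0.001]
wrist_force: [3.7, 1.9, 3.1]
finger_gap: 0.198
finger_force: 20.0
```

>>> step_arm:
  commands:
    - {"hand": -1, "xyz": [0, 0, 0], "yaw": 0}
    - {"hand": -1, "xyz": [0, 0, 0], "yaw": 0}
    - {"hand": -1, "xyz": [0, 0, 0], "yaw": 0}
    - {"hand": -1, "xyz": [0, 0, 0], "yaw": 0}
    - {"hand": -1, "xyz": [0, 0, -0.12], "yaw": 0}
    - {"hand": -1, "xyz": [0, 0, -0.24], "yaw": 0}
    - {"hand": -1, "xyz": [0.1, 0, -0.24], "yaw": 0}
    - {"hand": -1, "xyz": [0.22, 0.1, -0.24], "yaw": 0}
    - {"hand": -1, "xyz": [0.34, 0.22, -0.2], "yaw": 0}
    - {"hand": -1, "xyz": [0.46, 0.34, -0.2], "yaw": 0}
    - {"hand": -1, "xyz": [0.46, 0.4, -0.2], "yaw": 0}
    - {"hand": -1, "xyz": [0.46, 0.4, -0.2], "yaw": 0}

```text
clock: 6.48
ee_pos: [0.4345, 0.1845, 0.319]
tcp_rot: [-0.0, -0.016, 1.0, 0.001]
wrist_force: [0.8, -0.2, 0.3]
finger_gap: 1.0
finger_force: 0.0
```

Run:
```python
from h import *
state()
p,d=shot("top","top1");crop(p,'c2',275,395,150,270,5)
q,e=shot("scene","scene1")
P=cloud("top",d);Z=P[...,2]
lid=(abs(P[...,1]+.015)<.13)&(P[...,0]>.57)&(P[...,0]<.75)&(Z>.12)&(Z<.3)
Ps=cloud("scene",e);l2=(abs(Ps[...,1]+.015)<.11)&(Ps[...,0]>.57)&(Ps[...,0]<.75)&(Ps[...,2]>.12)&(Ps[...,2]<.3)
A=Ps[l2];c=np.polyfit(A[:,2],A[:,0],1);print("lid slope dx/dz",c,len(A))
# organiser rim edges and bin rim
m=(abs(P[...,1]+.015)<.2)&(P[...,0]>.4)&(P[...,0]<.615)&(Z>.07)&(Z<.085);print("rim",rect(P,m))
m=(abs(P[...,1]+.015)<.06)&(P[...,0]>.44)&(P[...,0]<.605)&(Z>.055)&(Z<.0705);print("binrim",m.sum(),rect(P,m))
```

```text
t6.47 pos [0.4345 0.1845 0.319 ] q [-0.    -0.016  1.     0.001] F [ 0.8 -0.2  0.3] gap 94.0 ff 0.0 J [-0.43  0.25 -0.03  1.83  0.01  1.07  1.13]
lid slope dx/dz [0.0558405  0.62524544] 2442
rim (array([524.7, -15.2]), array([185.3, 259.8]), 1.3)
binrim 126 (array([513.5, -15. ]), array([146.5,  63.9]), 0.9)
```

View pics/c2.png

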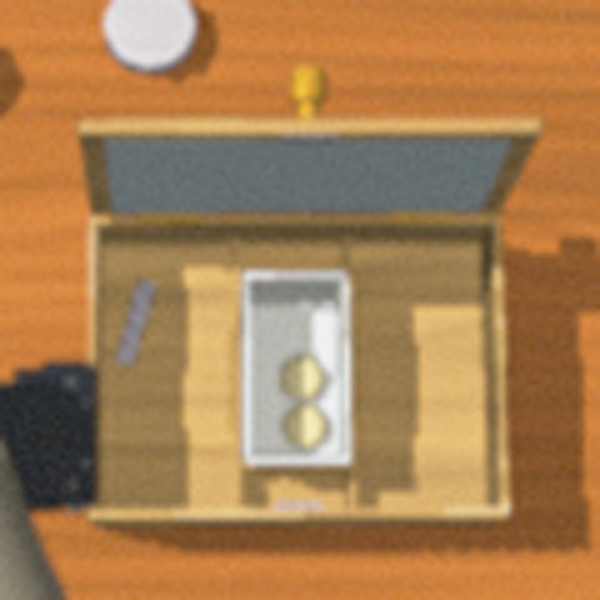

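The lid stands upright. The bin rim's corners in the crop are at about (244,271), (349,271), (352,465) and (240,465), and two worn soaps are inside. The clipper is at (137,322).

Run:
```python
from h import *
g=lambda x,y,z:atz("top",(x+.5)/5-.5+275,(y+.5)/5-.5+150,z)
B=np.array([g(244,271,.065),g(349,271,.065),g(352,465,.065),g(240,465,.065)]);print(B.round(4),B.mean(0).round(4))
print("front corners",g(92,520,.076).round(4),g(510,517,.076).round(4))
c=B.mean(0)
plan([(.515,.0,.20),(c[0],c[1],.16),(c[0],c[1],.0335)],91.6)
```

```text
[[ 0.5882  0.02    0.065 ]
 [ 0.5898 -0.0465  0.065 ]
 [ 0.4668 -0.0499  0.065 ]
 [ 0.4651  0.02    0.065 ]] [ 0.5275 -0.0141  0.065 ]
front corners [0.4279 0.1109 0.076 ] [ 0.4357 -0.1473  0.076 ]
[-0.1468, -0.3731, 0.2376] yaw 0.010
[-0.1709, -0.4022, 0.3175] yaw 0.010
[-0.1709, -0.4025, 0.5705] yaw 0.010
t6.58 pos [0.4355 0.1839 0.319 ] q [-0.    -0.017  1.     0.001] F [ 0.3  0.5 -0.7] gap 94.0 ff 0.0 J [-0.43  0.25 -0.03  1.82  0.01  1.07  1.14]
heading 91.9
```

>>> step_arm:
  commands:
    - {"hand": -1, "xyz": [-0.1709, -0.402, 0.2], "yaw": 0.01}
    - {"hand": -1, "xyz": [-0.1709, -0.402, 0.2], "yaw": 0.01}
    - {"hand": -1, "xyz": [-0.1709, -0.402, 0.2], "yaw": 0.01}
    - {"hand": -1, "xyz": [-0.1709, -0.402, 0.3175], "yaw": 0.01}
    - {"hand": -1, "xyz": [-0.1709, -0.402, 0.3175], "yaw": 0.01}
    - {"hand": -1, "xyz": [-0.1709, -0.402, 0.42], "yaw": 0.01}
    - {"hand": -1, "xyz": [-0.1709, -0.402, 0.5], "yaw": 0.01}
    - {"hand": -1, "xyz": [-0.1709, -0.402, 0.55], "yaw": 0.01}
    - {"hand": -1, "xyz": [-0.1709, -0.402, 0.575], "yaw": 0.01}
    - {"hand": -1, "xyz": [-0.1709, -0.402, 0.575], "yaw": 0.01}
    - {"hand": -1, "xyz": [-0.1709, -0.402, 0.575], "yaw": 0.01}

```text
clock: 7.95
ee_pos: [0.5291, -0.0176, 0.0322]
tcp_rot: [0.001, -0.011, 1.0, -0.0]
wrist_force: [-0.3, -0.3, -0.1]
finger_gap: 0.999
finger_force: 0.0
```

>>> step_arm:
  commands:
    - {"hand": 1, "xyz": [0, 0, 0], "yaw": 0}
    - {"hand": 1, "xyz": [0, 0, 0], "yaw": 0}
    - {"hand": 1, "xyz": [0, 0, 0], "yaw": 0}
    - {"hand": 1, "xyz": [0, 0, 0], "yaw": 0}
    - {"hand": 1, "xyz": [0, 0, 0], "yaw": 0}
    - {"hand": 1, "xyz": [0, 0, 0], "yaw": 0}
  newtons: 40

```text
clock: 8.7
ee_pos: [0.5284, -0.0163, 0.0316]
tcp_rot: [0.0, -0.011, 1.0, 0.0]
wrist_force: [-0.8, 3.0, 5.7]
finger_gap: 0.701
finger_force: 40.0
```

>>> step_arm:
  commands:
    - {"hand": 1, "xyz": [0, 0, -0.02], "yaw": 0}
    - {"hand": 1, "xyz": [0, 0, -0.06], "yaw": 0}
    - {"hand": 1, "xyz": [0, 0, -0.1], "yaw": 0}
    - {"hand": 1, "xyz": [0, 0, -0.15], "yaw": 0}
    - {"hand": 1, "xyz": [0, 0, -0.2], "yaw": 0}
    - {"hand": 1, "xyz": [0, 0, -0.25], "yaw": 0}
    - {"hand": 1, "xyz": [0, 0, -0.25], "yaw": 0}
    - {"hand": 1, "xyz": [0, 0, -0.25], "yaw": 0}
    - {"hand": 1, "xyz": [0, 0, -0.25], "yaw": 0}

```text
clock: 9.82
ee_pos: [0.5272, -0.0173, 0.1551]
tcp_rot: [-0.001, -0.011, 1.0, -0.0]
wrist_force: [-0.2, -0.0, -1.3]
finger_gap: 0.701
finger_force: 40.0
```

Run:
```python
from h import *
plan([(.5,-.309,.17),(.5,-.309,.036)],91.0)
p,d=shot("scene","scene2");crop(p,'c3',170,370,90,240,4)
```

```text
[0.0675, -0.5821, -0.0295] yaw 0.009
[0.0669, -0.582, 0.2385] yaw 0.009
t9.82 pos [ 0.5272 -0.0173  0.1551] q [-0.001 -0.011  1.    -0.   ] F [-0.2 -0.  -1.3] gap 65.9 ff 40.0 J [-0.05  0.52  0.04  1.91 -0.03  0.71  1.6 ]
heading 91.28
```

View pics/c3.png

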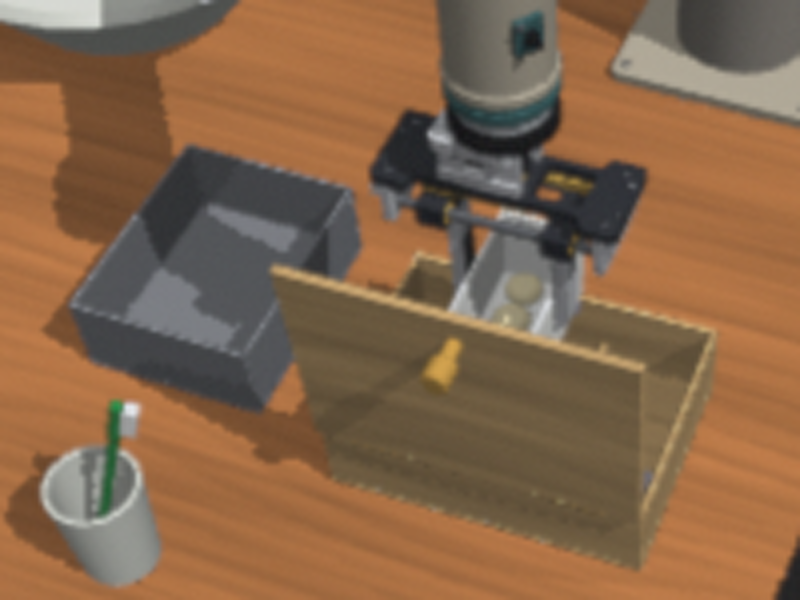

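>>> step_arm:
  commands:
    - {"hand": 1, "xyz": [0, -0.09, -0.02], "yaw": 0}
    - {"hand": 1, "xyz": [0.02, -0.18, -0.03], "yaw": 0}
    - {"hand": 1, "xyz": [0.04, -0.28, -0.03], "yaw": 0}
    - {"hand": 1, "xyz": [0.055, -0.38, -0.03], "yaw": 0}
    - {"hand": 1, "xyz": [0.0675, -0.48, -0.03], "yaw": 0}
    - {"hand": 1, "xyz": [0.0675, -0.54, -0.03], "yaw": 0}
    - {"hand": 1, "xyz": [0.0675, -0.582, -0.03], "yaw": 0}
    - {"hand": 1, "xyz": [0.0675, -0.582, -0.03], "yaw": 0}
    - {"hand": 1, "xyz": [0.0675, -0.582, 0.06], "yaw": 0}
    - {"hand": 1, "xyz": [0.0675, -0.582, 0.14], "yaw": 0}
    - {"hand": 1, "xyz": [0.0675, -0.582, 0.2], "yaw": 0}
    - {"hand": 1, "xyz": [0.0675, -0.582, 0.2]}

```text
validation failed for argument at $.co...
```

Run:
```python
from h import *
plan([(.5,-.309,.0313)],91.0)
```

```text
[0.0671, -0.5821, 0.2479] yaw 0.009
t9.88 pos [ 0.5273 -0.0172  0.1552] q [-0.001 -0.011  1.    -0.   ] F [-0.  -1.  -1.3] gap 65.9 ff 40.0 J [-0.05  0.52  0.04  1.91 -0.03  0.71  1.6 ]
heading 91.28
```

>>> step_arm:
  commands:
    - {"hand": 1, "xyz": [0, -0.09, -0.02], "yaw": 0}
    - {"hand": 1, "xyz": [0.02, -0.18, -0.03], "yaw": 0}
    - {"hand": 1, "xyz": [0.04, -0.28, -0.03], "yaw": 0}
    - {"hand": 1, "xyz": [0.055, -0.38, -0.03], "yaw": 0}
    - {"hand": 1, "xyz": [0.0675, -0.48, -0.03], "yaw": 0}
    - {"hand": 1, "xyz": [0.0675, -0.54, -0.03], "yaw": 0}
    - {"hand": 1, "xyz": [0.0675, -0.582, -0.03], "yaw": 0}
    - {"hand": 1, "xyz": [0.0675, -0.582, -0.03], "yaw": 0}
    - {"hand": 1, "xyz": [0.0675, -0.582, 0.06], "yaw": 0}
    - {"hand": 1, "xyz": [0.0675, -0.582, 0.14], "yaw": 0}
    - {"hand": 1, "xyz": [0.0675, -0.582, 0.2], "yaw": 0}
    - {"hand": 1, "xyz": [0.0675, -0.582, 0.2], "yaw": 0}

```text
clock: 11.38
ee_pos: [0.4997, -0.3054, 0.0541]
tcp_rot: [-0.002, -0.012, 1.0, 0.002]
wrist_force: [0.5, -0.1, -2.0]
finger_gap: 0.702
finger_force: 40.0
```

Run:
```python
from h import *
plan([(.5,-.309,.0313),(.458,-.309,.0313)],91.0)
```

```text
[-0.0006, -0.0073, 0.0457] yaw 0.014
[0.0833, -0.0052, 0.0461] yaw 0.014
t11.38 pos [ 0.4997 -0.3054  0.0541] q [-0.002 -0.012  1.     0.002] F [ 0.5 -0.1 -2. ] gap 66.0 ff 40.0 J [ 0.49  0.74  0.02  1.82 -0.03  0.59  2.13]
heading 91.43
```

>>> step_arm:
  commands:
    - {"hand": 1, "xyz": [0, -0.006, 0.03], "yaw": 0}
    - {"hand": 1, "xyz": [0, -0.006, 0.045], "yaw": 0}
    - {"hand": 1, "xyz": [0, -0.006, 0.045], "yaw": 0}
    - {"hand": -1, "xyz": [0, -0.006, 0.045], "yaw": 0}
    - {"hand": -1, "xyz": [0, -0.006, 0.045], "yaw": 0}
    - {"hand": -1, "xyz": [0, -0.006, 0.045], "yaw": 0}
    - {"hand": -1, "xyz": [0.04, -0.006, 0.045], "yaw": 0}
    - {"hand": -1, "xyz": [0.083, -0.006, 0.045], "yaw": 0}
    - {"hand": -1, "xyz": [0.083, -0.006, 0.07], "yaw": 0}
    - {"hand": -1, "xyz": [0.083, -0.006, 0.09], "yaw": 0}
    - {"hand": -1, "xyz": [0.083, -0.006, 0.09], "yaw": 0}
    - {"hand": -1, "xyz": [0.083, -0.006, 0.09], "yaw": 0}

```text
clock: 12.88
ee_pos: [0.4602, -0.3126, 0.011]
tcp_rot: [0.0, -0.012, 1.0, 0.0]
wrist_force: [0.4, 0.5, 0.5]
finger_gap: 1.003
finger_force: 0.0
```

>>> step_arm:
  commands:
    - {"hand": 1, "xyz": [0, 0, 0], "yaw": 0}
    - {"hand": 1, "xyz": [0, 0, 0], "yaw": 0}
    - {"hand": 1, "xyz": [0, 0, 0], "yaw": 0}
    - {"hand": 1, "xyz": [0, 0, 0], "yaw": 0}
    - {"hand": 1, "xyz": [0, 0, 0], "yaw": 0}
    - {"hand": 1, "xyz": [0, 0, 0], "yaw": 0}
  newtons: 8

```text
clock: 13.62
ee_pos: [0.4596, -0.3128, 0.0114]
tcp_rot: [0.0, -0.011, 1.0, -0.0]
wrist_force: [-0.1, 0.2, 1.3]
finger_gap: 0.7
finger_force: 8.0
```

>>> step_arm:
  commands:
    - {"hand": 1, "xyz": [0, 0, -0.03], "yaw": 0}
    - {"hand": 1, "xyz": [0, 0, -0.06], "yaw": 0}
    - {"hand": 1, "xyz": [0, 0, -0.1], "yaw": 0}
    - {"hand": 1, "xyz": [0, 0, -0.14], "yaw": 0}
    - {"hand": 1, "xyz": [0, 0, -0.18], "yaw": 0}
    - {"hand": 1, "xyz": [0, 0, -0.22], "yaw": 0}
    - {"hand": 1, "xyz": [0, 0, -0.22], "yaw": 0}
    - {"hand": 1, "xyz": [0, 0, -0.22], "yaw": 0}

```text
clock: 14.62
ee_pos: [0.4591, -0.3125, 0.1211]
tcp_rot: [-0.0, -0.011, 1.0, 0.0]
wrist_force: [-0.6, -0.1, -2.5]
finger_gap: 0.707
finger_force: 8.0
```

Run:
```python
from h import *
state()
p,d=shot("scene","scene3");crop(p,'c4',170,290,100,240,4)
```

```text
t14.62 pos [ 0.4591 -0.3125  0.1211] q [-0.    -0.011  1.     0.   ] F [-0.6 -0.1 -2.5] gap 66.5 ff 8.0 J [ 0.53  0.6   0.02  1.87 -0.02  0.67  2.16]
```

View pics/c4.png

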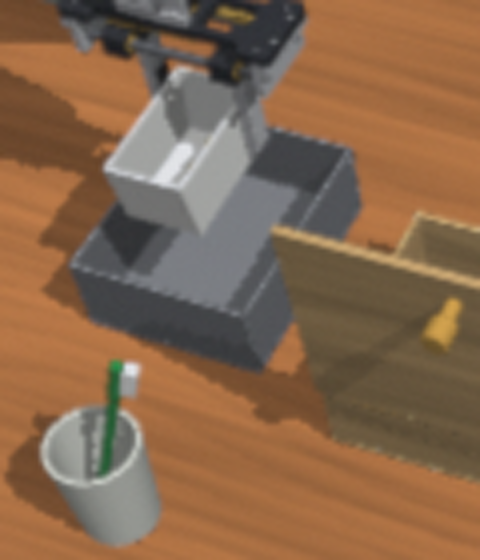

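The bin is held by its front end and tilted down by about 25°. I'll ease the grip so it swings down.

>>> step_arm:
  commands:
    - {"hand": 1, "xyz": [0, 0, -0.02], "yaw": 0}
    - {"hand": 1, "xyz": [0, 0, -0.02], "yaw": 0}
    - {"hand": 1, "xyz": [0, 0, -0.02], "yaw": 0}
    - {"hand": 1, "xyz": [0, 0, -0.02], "yaw": 0}
  newtons: 5

```text
clock: 15.18
ee_pos: [0.4593, -0.3127, 0.131]
tcp_rot: [-0.0, -0.011, 1.0, 0.0]
wrist_force: [-0.1, 0.1, -2.3]
finger_gap: 0.701
finger_force: 5.0
```

```bash
cat >> h.py <<'E'
def tilt(dbg=0):
    # bin cloud from scene cam near the gripper: low-z extent below grasp
    p,d=bot.capture("scene");P=cloud("scene",d);t=bot.get_state()["ee_pos"]
    m=(abs(P[...,1]-t[1])<.055)&(abs(P[...,0]-t[0]-.04)<.12)&(P[...,2]>.078)&(P[...,2]<t[2]+.06)
    m&=(p.min(-1)>95)
    A=P[m]-[t[0],t[1],t[2]+.019]
    print("n",len(A),"x",np.quantile(A[:,0],[.01,.5,.99]).round(3),"z",np.quantile(A[:,2],[.01,.5,.99]).round(3));return p
E
python3 - <<'E'
from h import *
state();tilt()
E
```

```text
t15.18 pos [ 0.4593 -0.3127  0.131 ] q [-0.    -0.011  1.     0.   ] F [-0.1  0.1 -2.3] gap 65.9 ff 5.0 J [ 0.53  0.59  0.02  1.86 -0.02  0.69  2.16]
n 1050 x [-0.016  0.035  0.103] z [-0.034  0.001  0.035]
```

>>> step_arm:
  commands:
    - {"hand": 1, "xyz": [0, 0, 0], "yaw": 0}
    - {"hand": 1, "xyz": [0, 0, 0], "yaw": 0}
    - {"hand": 1, "xyz": [0, 0, 0], "yaw": 0}
    - {"hand": 1, "xyz": [0, 0, -0.04], "yaw": 0}
    - {"hand": 1, "xyz": [0, 0, -0.02], "yaw": 0}
    - {"hand": 1, "xyz": [0, 0, -0.04], "yaw": 0}
    - {"hand": 1, "xyz": [0, 0, -0.02], "yaw": 0}
    - {"hand": 1, "xyz": [0, 0, -0.02], "yaw": 0}
  newtons: 3

```text
clock: 16.23
ee_pos: [0.4587, -0.3122, 0.1401]
tcp_rot: [-0.001, -0.011, 1.0, 0.001]
wrist_force: [-1.0, 0.0, -1.9]
finger_gap: 0.701
finger_force: 3.0
```

Run:
```python
from h import *
state();p=tilt();crop(p,'c5',170,290,80,220,4)
```

```text
t16.23 pos [ 0.4587 -0.3122  0.1401] q [-0.001 -0.011  1.     0.001] F [-1.   0.  -1.9] gap 65.9 ff 3.0 J [ 0.53  0.58  0.02  1.85 -0.02  0.72  2.16]
n 694 x [-0.036  0.005  0.042] z [-0.081 -0.032  0.035]
```

View pics/c5.png

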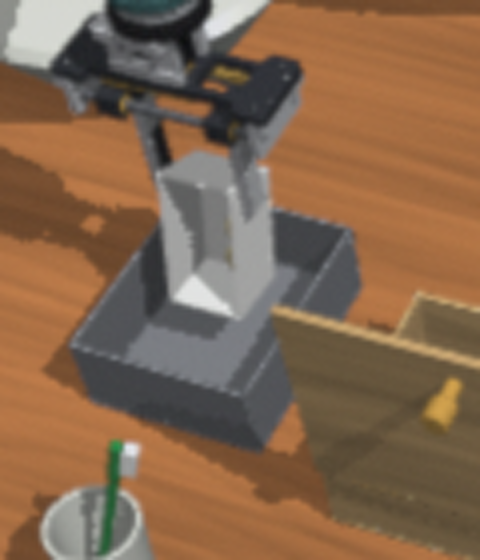

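The bin now hangs at about 90° with its mouth facing +x. Next I'll drag its mouth edge over the tub's rear wall to tip it past level.

>>> step_arm:
  commands:
    - {"hand": 1, "xyz": [-0.05, 0, 0], "yaw": 0}
    - {"hand": 1, "xyz": [-0.1, 0, 0], "yaw": 0}
    - {"hand": 1, "xyz": [-0.15, 0, 0], "yaw": 0}
    - {"hand": 1, "xyz": [-0.18, 0, 0], "yaw": 0}
    - {"hand": 1, "xyz": [-0.2, 0, 0], "yaw": 0}
    - {"hand": 1, "xyz": [-0.22, 0, 0], "yaw": 0}
    - {"hand": 1, "xyz": [-0.24, 0, 0], "yaw": 0}
    - {"hand": 1, "xyz": [-0.26, 0, 0], "yaw": 0}
    - {"hand": 1, "xyz": [-0.28, 0, 0], "yaw": 0}
    - {"hand": 1, "xyz": [-0.295, 0, 0], "yaw": 0}
    - {"hand": 1, "xyz": [-0.295, 0, 0], "yaw": 0}
  newtons: 6

```text
clock: 17.65
ee_pos: [0.6079, -0.3092, 0.1412]
tcp_rot: [0.0, -0.012, 1.0, 0.0]
wrist_force: [-0.2, -0.2, -1.6]
finger_gap: 0.701
finger_force: 6.0
```

>>> step_arm:
  commands:
    - {"hand": 1, "xyz": [0, 0, 0], "yaw": 0}
    - {"hand": 1, "xyz": [0, 0, 0], "yaw": 0}
    - {"hand": 1, "xyz": [0, 0, 0], "yaw": 0}
  newtons: 60

```text
clock: 18.02
ee_pos: [0.607, -0.3095, 0.1414]
tcp_rot: [0.0, -0.011, 1.0, -0.0]
wrist_force: [0.5, 0.6, -2.9]
finger_gap: 0.697
finger_force: 60.0
```

Run:
```python
from h import *
state();p=tilt();crop(p,'c6',150,290,80,220,4)
```

```text
t18.02 pos [ 0.607  -0.3095  0.1414] q [ 0.    -0.011  1.    -0.   ] F [ 0.5  0.6 -2.9] gap 65.5 ff 60.0 J [ 0.41  0.74  0.04  1.48 -0.03  0.92  2.05]
n 722 x [-0.073  0.     0.154] z [-0.081 -0.003  0.033]
```

View pics/c6.png

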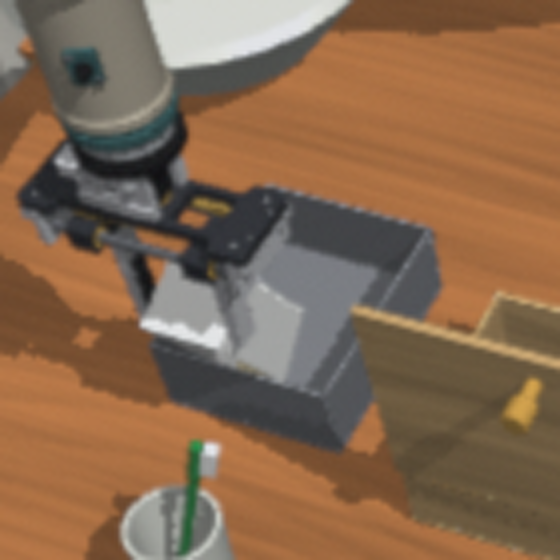

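It's tipped well past level over the wall. Now I'll move it back over the tub and give it a jerk.

>>> step_arm:
  commands:
    - {"hand": 1, "xyz": [0.05, 0, 0], "yaw": 0}
    - {"hand": 1, "xyz": [0.12, 0, 0], "yaw": 0}
    - {"hand": 1, "xyz": [0.2, 0, 0], "yaw": 0}
    - {"hand": 1, "xyz": [0.2, 0, 0], "yaw": 0}
    - {"hand": 1, "xyz": [0.2, 0, -0.06], "yaw": 0}
    - {"hand": 1, "xyz": [0.2, 0, 0], "yaw": 0}
    - {"hand": 1, "xyz": [0.14, 0, 0], "yaw": 0}
    - {"hand": 1, "xyz": [0.22, 0, 0], "yaw": 0}
    - {"hand": 1, "xyz": [0.22, 0, 0], "yaw": 0}
    - {"hand": 1, "xyz": [0.22, 0, 0], "yaw": 0}

```text
clock: 19.32
ee_pos: [0.4984, -0.312, 0.1416]
tcp_rot: [0.001, -0.011, 1.0, -0.0]
wrist_force: [0.3, 0.4, -1.2]
finger_gap: 0.699
finger_force: 60.0
```

Run:
```python
from h import *
state();p=tilt();q,_=shot("top","top2")
a=cv2.resize(p[80:230,150:300],None,fx=2.6,fy=2.6,interpolation=2);b=cv2.resize(q[180:290,380:480],(390,390),interpolation=2)
cv2.imwrite('pics/c7.png',cv2.cvtColor(np.hstack([a,b]),cv2.COLOR_RGB2BGR))
```

```text
t19.32 pos [ 0.4984 -0.312   0.1416] q [ 0.001 -0.011  1.    -0.   ] F [ 0.3  0.4 -1.2] gap 65.7 ff 60.0 J [ 0.49  0.61  0.03  1.76 -0.02  0.76  2.13]
n 594 x [-0.075 -0.007  0.089] z [-0.082  0.002  0.035]
```

View pics/c7.png

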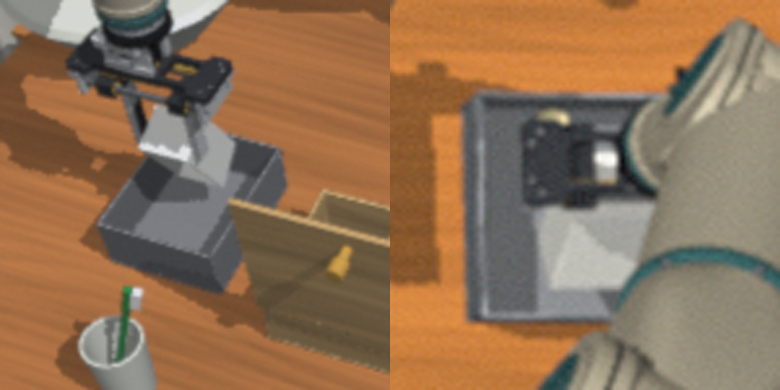

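The bin is at about 135° and at least one worn soap shows in the tub. I'll loosen the grip so it swings back to about 90°, then look in the tub.

>>> step_arm:
  commands:
    - {"hand": 1, "xyz": [0, 0, 0], "yaw": 0}
    - {"hand": 1, "xyz": [0, 0, 0], "yaw": 0}
    - {"hand": 1, "xyz": [0, 0, -0.03], "yaw": 0}
    - {"hand": 1, "xyz": [0, 0, 0], "yaw": 0}
    - {"hand": 1, "xyz": [0, 0, -0.03], "yaw": 0}
    - {"hand": 1, "xyz": [0, 0, 0], "yaw": 0}
    - {"hand": 1, "xyz": [0, 0, 0], "yaw": 0}
  newtons: 3

```text
clock: 20.3
ee_pos: [0.496, -0.3113, 0.1399]
tcp_rot: [-0.001, -0.011, 1.0, 0.001]
wrist_force: [0.4, 0.6, -2.4]
finger_gap: 0.706
finger_force: 3.0
```

Run:
```python
from h import *
p=tilt()
plan([(.46,-.311,.141),(.40,-.311,.141),(.37,-.311,.135),(.34,-.311,.115),(.32,-.311,.098),(.308,-.311,.084)],91.3)
```

```text
n 607 x [-0.038  0.003  0.091] z [-0.081 -0.041  0.034]
[0.0725, 0.0026, -0.0013] yaw -0.001
[0.1925, 0.0053, -0.0011] yaw -0.001
[0.2524, 0.0066, 0.0111] yaw -0.001
[0.3124, 0.0079, 0.0512] yaw -0.001
[0.3523, 0.0087, 0.0852] yaw -0.001
[0.3762, 0.0093, 0.1133] yaw -0.001
t20.35 pos [ 0.4963 -0.3115  0.1403] q [-0.001 -0.011  1.     0.001] F [ 0.   1.  -1.1] gap 66.1 ff 3.0 J [ 0.49  0.62  0.03  1.77 -0.02  0.76  2.13]
heading 91.28
```

>>> step_arm:
  commands:
    - {"hand": 1, "xyz": [0.0725, 0, 0], "yaw": 0}
    - {"hand": 1, "xyz": [0.13, 0, 0], "yaw": 0}
    - {"hand": 1, "xyz": [0.1925, 0.005, 0], "yaw": 0}
    - {"hand": 1, "xyz": [0.222, 0.005, 0.005], "yaw": 0}
    - {"hand": 1, "xyz": [0.2524, 0.006, 0.011], "yaw": 0}
    - {"hand": 1, "xyz": [0.28, 0.006, 0.03], "yaw": 0}
    - {"hand": 1, "xyz": [0.3124, 0.008, 0.0512], "yaw": 0}
    - {"hand": 1, "xyz": [0.3323, 0.008, 0.068], "yaw": 0}
    - {"hand": 1, "xyz": [0.3523, 0.0087, 0.0852], "yaw": 0}
    - {"hand": 1, "xyz": [0.3762, 0.0093, 0.1133], "yaw": 0}
    - {"hand": 1, "xyz": [0.3762, 0.0093, 0.1133], "yaw": 0}
  newtons: 5

```text
clock: 21.72
ee_pos: [0.3069, -0.3107, 0.0837]
tcp_rot: [-0.002, -0.011, 1.0, 0.001]
wrist_force: [-2.2, 0.7, -0.1]
finger_gap: 0.7
finger_force: 5.0
```

>>> step_arm:
  commands:
    - {"hand": 1, "xyz": [0, 0, 0], "yaw": 0}
    - {"hand": 1, "xyz": [0, 0, 0], "yaw": 0}
    - {"hand": 1, "xyz": [0, 0, 0], "yaw": 0}
  newtons: 50

```text
clock: 22.1
ee_pos: [0.3096, -0.3117, 0.0849]
tcp_rot: [0.0, -0.011, 1.0, -0.0]
wrist_force: [0.1, 0.3, -0.8]
finger_gap: 0.698
finger_force: 50.0
```

Run:
```python
from h import *
plan([(.308,-.311,.11),(.285,-.311,.11),(.285,-.311,.008)],91.3)
p=tilt();q,_=shot("top","top3")
a=cv2.resize(p[60:210,160:310],None,fx=2.6,fy=2.6,interpolation=2);b=cv2.resize(q[190:320,370:500],(390,390),interpolation=2)
cv2.imwrite('pics/c8.png',cv2.cvtColor(np.hstack([a,b]),cv2.COLOR_RGB2BGR))
```

```text
[0.0031, 0.0013, -0.0502] yaw 0.001
[0.0491, 0.0024, -0.0503] yaw 0.001
[0.0493, 0.0025, 0.1537] yaw 0.001
t22.10 pos [ 0.3096 -0.3117  0.0849] q [ 0.    -0.011  1.    -0.   ] F [ 0.1  0.3 -0.8] gap 65.6 ff 50.0 J [ 0.72  0.55  0.01  2.2  -0.01  0.39  2.33]
heading 91.32
n 690 x [-0.009  0.073  0.119] z [-0.025  0.006  0.04 ]
```

View pics/c8.png

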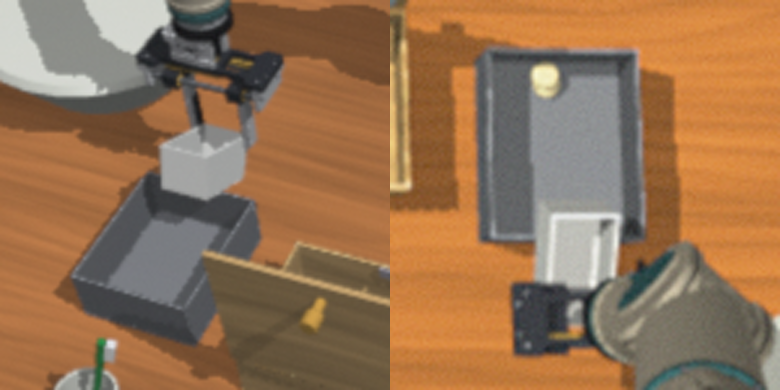

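The bin is level again and empty, and the worn soaps are in the tub. I'll set the bin down on the free counter to the right of the tub and regrip it at its centre.

Run:
```python
from h import *
for n in("top","scene"):
    P=cloud(n,np.load(f'pics/{n}0.npz')['d']);m=(P[...,0]>.37)&(P[...,0]<.6)&(P[...,1]>-.62)&(P[...,1]<-.4);A=P[m];print(n,m.sum(),A[:,2].max());
    m=(P[...,0]>.1)&(P[...,0]<.6)&(P[...,1]>-.62)&(P[...,1]<-.4)&(P[...,2]>.05);print(P[m].max(0) if m.any() else 0)
plan([(.32,-.311,.13),(.45,-.505,.13),(.45,-.505,.02),(.45,-.505,.006)],91.3)
```

```text
top 4519 0.013353493513285781
[ 0.33873241 -0.40970832  0.13110334]
scene 2426 0.00906788556672138
[ 0.341394   -0.41264869  0.12898291]
[-0.0213, 0.0007, -0.0903] yaw 0.000
[-0.2724, -0.3931, -0.0899] yaw 0.000
[-0.2722, -0.393, 0.1301] yaw 0.000
[-0.2722, -0.393, 0.1581] yaw 0.000
t22.20 pos [ 0.3094 -0.3116  0.0848] q [ 0.    -0.011  1.    -0.   ] F [ 0.2  0.5 -1.7] gap 65.3 ff 50.0 J [ 0.72  0.55  0.01  2.2  -0.01  0.39  2.33]
heading 91.31
```

>>> step_arm:
  commands:
    - {"hand": 1, "xyz": [0, 0, -0.09], "yaw": 0}
    - {"hand": 1, "xyz": [-0.1, 0, -0.09], "yaw": 0}
    - {"hand": 1, "xyz": [-0.2, -0.05, -0.09], "yaw": 0}
    - {"hand": 1, "xyz": [-0.2722, -0.13, -0.09], "yaw": 0}
    - {"hand": 1, "xyz": [-0.2722, -0.23, -0.09], "yaw": 0}
    - {"hand": 1, "xyz": [-0.2722, -0.33, -0.09], "yaw": 0}
    - {"hand": 1, "xyz": [-0.2722, -0.393, -0.09], "yaw": 0}
    - {"hand": 1, "xyz": [-0.2722, -0.393, -0.02], "yaw": 0}
    - {"hand": 1, "xyz": [-0.2722, -0.393, 0.06], "yaw": 0}
    - {"hand": 1, "xyz": [-0.2722, -0.393, 0.12], "yaw": 0}
    - {"hand": 1, "xyz": [-0.2722, -0.393, 0.13], "yaw": 0}
    - {"hand": 1, "xyz": [-0.2722, -0.393, 0.13], "yaw": 0}

```text
clock: 23.7
ee_pos: [0.4481, -0.5048, 0.0212]
tcp_rot: [-0.001, -0.011, 1.0, 0.0]
wrist_force: [-4.5, 2.4, 11.1]
finger_gap: 0.698
finger_force: 50.0
```

>>> step_arm:
  commands:
    - {"hand": 1, "xyz": [0, 0, 0], "yaw": 0}
    - {"hand": 1, "xyz": [0, 0, 0.01], "yaw": 0}
    - {"hand": 1, "xyz": [0, 0, 0.02], "yaw": 0}
    - {"hand": 1, "xyz": [0, 0, 0.028], "yaw": 0}
    - {"hand": 1, "xyz": [0, 0, 0.028], "yaw": 0}
  newtons: 5

```text
clock: 24.32
ee_pos: [0.4492, -0.5051, 0.0054]
tcp_rot: [-0.0, -0.011, 1.0, -0.0]
wrist_force: [-0.1, -0.1, 1.7]
finger_gap: 0.703
finger_force: 5.0
```

Run:
```python
from h import *
state()
p,d=shot("scene","s5");P=cloud("scene",d);t=bot.get_state()["ee_pos"]
m=(abs(P[...,1]-t[1])<.06)&(P[...,0]>.38)&(P[...,0]<.62)&(P[...,2]>.04)&(P[...,2]<.075)&(p.min(-1)>95)
A=P[m];print(len(A),np.quantile(A[:,0],[.01,.99]),np.quantile(A[:,2],[.02,.98]),rect(P,m))
q,_=shot("top","t5")
a=cv2.resize(p[60:210,120:270],None,fx=2.6,fy=2.6,interpolation=2);b=cv2.resize(q[180:310,400:530],(390,390),interpolation=2)
cv2.imwrite('pics/c9.png',cv2.cvtColor(np.hstack([a,b]),cv2.COLOR_RGB2BGR))
```

```text
t24.32 pos [ 0.4492 -0.5051  0.0054] q [-0.    -0.011  1.    -0.   ] F [-0.1 -0.1  1.7] gap 66.1 ff 5.0 J [ 0.8   0.9   0.01  1.57 -0.01  0.66  2.4 ]
232 [0.43211787 0.55365674] [0.04048475 0.07443695] (array([ 491.8, -502.3]), array([123.5,  92.2]), 3.7)
```

View pics/c9.png

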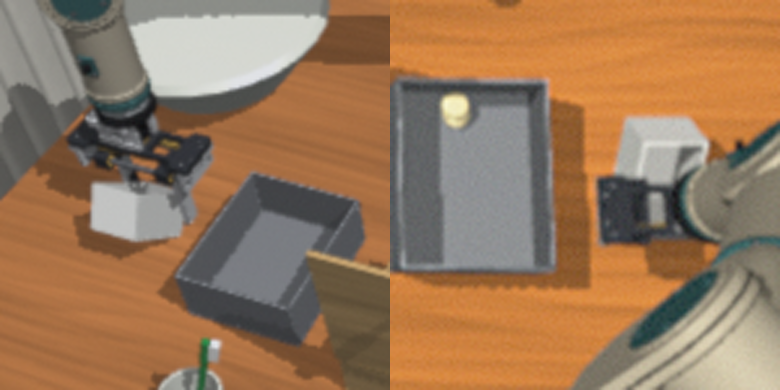

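Run:
```python
from h import *
for n,f in(("scene","s5"),("top","t5")):
    z=np.load(f'pics/{f}.npz');P=cloud(n,z['d']);p=z['p']
    for y0 in(-.53,-.505,-.475):
        print(n,y0)
        for x in np.arange(.40,.60,.0125):
            m=(abs(P[...,1]-y0)<.006)&(abs(P[...,0]-x)<.0063)
            if m.any(): print("  %.4f"%x,np.unique((P[m][:,2]*1000).round(-0).astype(int)).tolist(),p[m].mean().round(),end=';')
        print()
```

```text
scene -0.53
  0.4000 [3] 115.0;  0.4125 [451] 127.0;  0.4250 [40, 439, 442, 443, 444, 445, 446, 447, 448] 125.0;  0.4375 [33, 34, 35, 37, 38, 39, 40, 42, 43, 48, 420, 424, 425, 427, 429, 430, 434, 436, 437, 438, 439, 440, 442, 443, 445] 125.0;  0.4500 [40, 44, 51, 52, 54, 60, 61, 414, 415, 416, 418, 419, 420, 422, 428, 430] 119.0;  0.4625 [49, 52, 54, 55, 60, 65, 66, 70, 145, 155, 156, 158, 161, 408, 409, 412, 413, 414, 415, 417] 111.0;  0.4750 [63, 70, 71, 75, 118, 120, 122, 123, 124, 131, 135, 137, 139, 141, 144, 147, 148, 151, 152, 154, 155, 158, 160, 161, 163, 169, 175, 186, 187, 194, 196, 199, 203, 204, 205, 222, 230, 239, 241, 257, 264, 275, 285, 302, 306, 398, 402, 404, 405, 407, 410, 414] 92.0;  0.4875 [79, 81, 86, 87, 91, 187, 188, 190, 191, 194, 197] 135.0;  0.5000 [0, 90, 103] 158.0;  0.5125 [-4, -2, 0, 1, 2, 3, 4] 82.0;  0.5250 [-2, -1, 0, 1, 2, 5, 102, 103, 104, 105, 107, 108, 109, 110, 111, 114, 115, 119, 124] 139.0;  0.5375 [-5, -3, -1, 0, 2, 3, 4, 5, 82, 83, 85, 87, 88, 90, 92, 93, 95, 97, 98, 99, 102, 103, 108] 156.0;  0.5500 [-1, 1, 2, 3, 72, 73, 77, 78, 80, 81, 83,
[... 10673 characters left out ...]
, 100, 101, 103, 109] 171.0;  0.5125 [-4, -2, -1, 0, 1, 2, 4, 5, 39, 42, 49, 53, 56, 60, 63, 66, 68, 71, 74, 79, 81, 83, 85, 89, 90, 93, 96, 97, 99, 103, 106, 107, 108, 109, 116, 117, 118, 119, 121] 172.0;  0.5250 [-6, -4, -3, 0, 1, 3, 4, 6, 50, 52, 54, 58, 60, 61, 62, 63, 71, 77, 80, 82, 89, 91, 92, 95, 96, 100, 102, 103, 104, 105, 107, 111, 112, 113, 114, 115, 116, 117] 170.0;  0.5375 [-3, -2, -1, 0, 1, 2, 3, 8, 47, 62, 64, 67, 68, 69, 70, 78, 80, 81, 82, 83, 87, 88, 89, 91, 92, 94, 95] 165.0;  0.5500 [-6, -5, -3, -2, -1, 0, 2, 3, 4, 5, 72, 75, 76] 145.0;  0.5625 [-9, -7, -6, -5, -3, 0, 1, 2, 5, 6, 7] 140.0;  0.5750 [-4, -3, -1, 1, 4, 6] 139.0;  0.5875 [-6, -5, -4, -3, -2, -1, 1, 8] 142.0;
```

Depth shows the bin's far end is raised by about 42°, because the near end touched down first. I'll lift a little with the minimum grip so the far end drops, then lower again to level it.

>>> step_arm:
  commands:
    - {"hand": 1, "xyz": [0, 0, -0.02], "yaw": 0}
    - {"hand": 1, "xyz": [0, 0, -0.06], "yaw": 0}
    - {"hand": 1, "xyz": [0, 0, -0.06], "yaw": 0}
    - {"hand": 1, "xyz": [0, 0, -0.09], "yaw": 0}
    - {"hand": 1, "xyz": [0, 0, -0.06], "yaw": 0}
    - {"hand": 1, "xyz": [0, 0, -0.09], "yaw": 0}
    - {"hand": 1, "xyz": [0, 0, -0.06], "yaw": 0}
    - {"hand": 1, "xyz": [0, 0, -0.09], "yaw": 0}
    - {"hand": 1, "xyz": [0, 0, -0.06], "yaw": 0}
    - {"hand": 1, "xyz": [0, 0, -0.06], "yaw": 0}
  newtons: 3

```text
clock: 25.68
ee_pos: [0.4487, -0.5042, 0.0342]
tcp_rot: [-0.001, -0.011, 1.0, 0.001]
wrist_force: [0.5, -0.4, -1.0]
finger_gap: 0.702
finger_force: 3.0
```

```bash
cat >> h.py <<'E'
def far(y0,x0,x1):
    p,d=bot.capture("scene");P=cloud("scene",d)
    m=(abs(P[...,1]-y0)<.03)&(P[...,0]>x0)&(P[...,0]<x1)&(P[...,2]>.008)&(P[...,2]<.2)&(p.min(-1)>100)
    A=P[m];i=A[:,0].argmax();j=A[:,2].argmax();print("n",len(A),"maxx",A[i].round(3),"maxz",A[j].round(3),"minz",A[A[:,2].argmin()].round(3));return p,P
E
python3 - <<'E'
from h import *
state();far(-.505,.495,.62)
E
```

```text
t25.68 pos [ 0.4487 -0.5042  0.0342] q [-0.001 -0.011  1.     0.001] F [ 0.5 -0.4 -1. ] gap 66.0 ff 3.0 J [ 0.8   0.86  0.01  1.56 -0.01  0.71  2.4 ]
n 175 maxx [ 0.559 -0.506  0.061] maxz [ 0.501 -0.535  0.067] minz [ 0.503 -0.525  0.008]
```

>>> step_arm:
  commands:
    - {"hand": 1, "xyz": [0, 0, 0.015], "yaw": 0}
    - {"hand": 1, "xyz": [0, 0, 0.03], "yaw": 0}
    - {"hand": 1, "xyz": [0, 0, 0.045], "yaw": 0}
    - {"hand": 1, "xyz": [0, 0, 0.054], "yaw": 0}
    - {"hand": 1, "xyz": [0, 0, 0.054], "yaw": 0}
    - {"hand": -1, "xyz": [0, 0, 0.05], "yaw": 0}
    - {"hand": -1, "xyz": [0, 0, 0.05], "yaw": 0}
    - {"hand": -1, "xyz": [0, 0, 0.05], "yaw": 0}
    - {"hand": -1, "xyz": [0, 0, -0.1], "yaw": 0}
    - {"hand": -1, "xyz": [0, 0, -0.22], "yaw": 0}
    - {"hand": -1, "xyz": [0.1, 0.1, -0.25], "yaw": 0}
    - {"hand": -1, "xyz": [0.1, 0.1, -0.25], "yaw": 0}

```text
clock: 27.22
ee_pos: [0.3957, -0.4542, 0.1624]
tcp_rot: [-0.0, -0.011, 1.0, 0.0]
wrist_force: [0.4, -0.2, 0.4]
finger_gap: 0.998
finger_force: 0.0
```

Run:
```python
from h import *
state()
p,P=far(-.505,.4,.62)
for n in("scene","top"):
    p,d=shot(n,"b_"+n);P=cloud(n,d)
    m=(abs(P[...,1]+.505)<.09)&(P[...,0]>.38)&(P[...,0]<.62)&(P[...,2]>.05)&(P[...,2]<.07)&(p.min(-1)>90)
    print(n,m.sum(),rect(P,m),P[m][:,2].max())
    c=np.linalg.lstsq(np.c_[P[m][:,:2],np.ones(m.sum())],P[m][:,2],rcond=None)[0];print(c)
# soaps in tub and on mat
q=np.load('pics/b_top.npz');P=cloud("top",q['d']);p=q['p']
m=(abs(P[...,0]-.488)<.095)&(abs(P[...,1]+.309)<.075)&(P[...,2]>.009)&(p[...,0].astype(int)-p[...,2]>25);A=P[m];print("tub soap",m.sum(),A.mean(0),A.min(0),A.max(0))
crop(p,'c10',400,520,185,285,4)
```

```text
t27.23 pos [ 0.3957 -0.4542  0.1624] q [-0.    -0.011  1.     0.   ] F [ 0.4 -0.2  0.4] gap 93.8 ff 0.0 J [ 0.8   0.61  0.01  1.7  -0.01  0.83  2.41]
n 392 maxx [ 0.558 -0.532  0.065] maxz [ 0.406 -0.512  0.194] minz [ 0.546 -0.505  0.008]
scene 260 (array([ 495.2, -502.9]), array([123.2,  71.9]), 0.9) 0.06595503164015666
[ 0.00176265 -0.00224053  0.05519718]
top 174 (array([ 499.7, -501.9]), array([108.3,  70.7]), 1.4) 0.06983079790342582
[-0.00385359  0.00074501  0.0597489 ]
tub soap 90 [ 0.54978633 -0.30617108  0.0464231 ] [ 0.40406097 -0.374594    0.00906988] [ 0.57967152 -0.28578999  0.30349009]
```

View pics/c10.png

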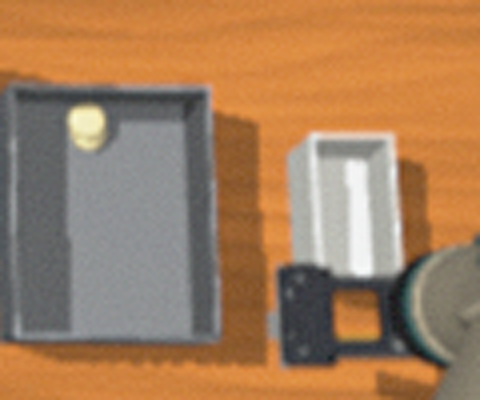

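The bin is flat and empty, with its rear rim at (310–394,137). The worn soaps lie stacked in the tub at (88,125).

Run:
```python
from h import *
g=lambda x,y,z:atz("top",(x+.5)/4-.5+400,(y+.5)/4-.5+185,z)
a,b=g(305,133,.06),g(394,133,.06);print(a,b)
plan([(.495,-.504,.162),(.495,-.504,.0266)],91.3)
```

```text
[ 0.5555971  -0.46473306  0.06      ] [ 0.55730671 -0.53564779  0.06      ]
[-0.1905, -0.0996, -0.002] yaw -0.001
[-0.1902, -0.0993, 0.2688] yaw -0.001
t27.38 pos [ 0.3987 -0.4564  0.1609] q [ 0.    -0.011  1.    -0.   ] F [ 1.4  0.6 -0.5] gap 94.1 ff 0.0 J [ 0.8   0.61  0.01  1.69 -0.01  0.83  2.41]
heading 91.28
```

>>> step_arm:
  commands:
    - {"hand": -1, "xyz": [-0.1, -0.0993, 0], "yaw": 0}
    - {"hand": -1, "xyz": [-0.1902, -0.0993, 0], "yaw": 0}
    - {"hand": -1, "xyz": [-0.1902, -0.0993, 0.1], "yaw": 0}
    - {"hand": -1, "xyz": [-0.1902, -0.0993, 0.2], "yaw": 0}
    - {"hand": -1, "xyz": [-0.1902, -0.0993, 0.2688], "yaw": 0}
    - {"hand": -1, "xyz": [-0.1902, -0.0993, 0.2688], "yaw": 0}
    - {"hand": -1, "xyz": [-0.1902, -0.0993, 0.2688], "yaw": 0}

```text
clock: 28.25
ee_pos: [0.4955, -0.5045, 0.0267]
tcp_rot: [0.001, -0.011, 1.0, -0.001]
wrist_force: [0.4, -0.0, 0.2]
finger_gap: 0.999
finger_force: 0.0
```

>>> step_arm:
  commands:
    - {"hand": 1, "xyz": [0, 0, 0], "yaw": 0}
    - {"hand": 1, "xyz": [0, 0, 0], "yaw": 0}
    - {"hand": 1, "xyz": [0, 0, 0], "yaw": 0}
    - {"hand": 1, "xyz": [0, 0, 0], "yaw": 0}
    - {"hand": 1, "xyz": [0, 0, 0], "yaw": 0}
    - {"hand": 1, "xyz": [0, 0, 0], "yaw": 0}
    - {"hand": 1, "xyz": [0, 0, -0.1], "yaw": 0}
    - {"hand": 1, "xyz": [0, 0, -0.2], "yaw": 0}
    - {"hand": 1, "xyz": [0, 0, -0.3], "yaw": 0}
    - {"hand": 1, "xyz": [0, 0, -0.3], "yaw": 0}
  newtons: 40

```text
clock: 29.5
ee_pos: [0.4964, -0.5057, 0.1808]
tcp_rot: [0.003, -0.011, 1.0, -0.003]
wrist_force: [-0.2, -0.5, -2.2]
finger_gap: 0.704
finger_force: 40.0
```

Run:
```python
from h import *
plan([(.528,-.25,.175),(.528,-.0165,.175)],91.6)
```

```text
[-0.0745, 0.5099, 0.0088] yaw -0.011
[-0.0849, 0.9768, 0.006] yaw -0.011
t29.50 pos [ 0.4964 -0.5057  0.1808] q [ 0.003 -0.011  1.    -0.003] F [-0.2 -0.5 -2.2] gap 66.2 ff 40.0 J [ 0.75  0.74  0.02  1.37 -0.01  1.03  2.36]
heading 91.27
```

>>> step_arm:
  commands:
    - {"hand": 1, "xyz": [-0.02, 0.08, 0], "yaw": 0}
    - {"hand": 1, "xyz": [-0.04, 0.18, 0], "yaw": 0}
    - {"hand": 1, "xyz": [-0.06, 0.28, 0], "yaw": 0}
    - {"hand": 1, "xyz": [-0.07, 0.38, 0], "yaw": 0}
    - {"hand": 1, "xyz": [-0.0745, 0.48, 0], "yaw": 0}
    - {"hand": 1, "xyz": [-0.078, 0.58, 0], "yaw": 0}
    - {"hand": 1, "xyz": [-0.08, 0.68, 0], "yaw": 0}
    - {"hand": 1, "xyz": [-0.083, 0.78, 0], "yaw": 0}
    - {"hand": 1, "xyz": [-0.0849, 0.88, 0], "yaw": 0}
    - {"hand": 1, "xyz": [-0.0849, 0.9768, 0], "yaw": 0}
    - {"hand": 1, "xyz": [-0.0849, 0.9768, 0], "yaw": 0}
    - {"hand": 1, "xyz": [-0.0849, 0.9768, 0], "yaw": 0}

```text
clock: 31.0
ee_pos: [0.525, -0.0149, 0.1752]
tcp_rot: [-0.001, -0.011, 1.0, -0.0]
wrist_force: [-0.4, -0.1, -1.2]
finger_gap: 0.698
finger_force: 40.0
```

Run:
```python
from h import *
plan([(.528,-.0165,.1),(.528,-.0165,.0312)],91.4)
```

```text
[-0.0062, -0.0031, 0.1504] yaw -0.004
[-0.0065, -0.003, 0.288] yaw -0.004
t31.00 pos [ 0.525  -0.0149  0.1752] q [-0.001 -0.011  1.    -0.   ] F [-0.4 -0.1 -1.2] gap 65.6 ff 40.0 J [-0.04  0.49  0.03  1.9  -0.02  0.76  1.58]
heading 91.29
```

>>> step_arm:
  commands:
    - {"hand": 1, "xyz": [-0.006, -0.003, 0.05], "yaw": 0}
    - {"hand": 1, "xyz": [-0.006, -0.003, 0.11], "yaw": 0}
    - {"hand": 1, "xyz": [-0.006, -0.003, 0.17], "yaw": 0}
    - {"hand": 1, "xyz": [-0.006, -0.003, 0.21], "yaw": 0}
    - {"hand": 1, "xyz": [-0.006, -0.003, 0.23], "yaw": 0}
    - {"hand": 1, "xyz": [-0.006, -0.003, 0.245], "yaw": 0}
    - {"hand": 1, "xyz": [-0.006, -0.003, 0.26], "yaw": 0}
    - {"hand": 1, "xyz": [-0.006, -0.003, 0.275], "yaw": 0}
    - {"hand": 1, "xyz": [-0.006, -0.003, 0.284], "yaw": 0}
    - {"hand": 1, "xyz": [-0.006, -0.003, 0.288], "yaw": 0}
    - {"hand": 1, "xyz": [-0.006, -0.003, 0.288], "yaw": 0}

```text
clock: 32.38
ee_pos: [0.5289, -0.0154, 0.032]
tcp_rot: [-0.0, -0.011, 1.0, 0.0]
wrist_force: [0.1, 1.8, -2.3]
finger_gap: 0.702
finger_force: 39.9
```

```bash
python3 -c "
from h import *
state()"
```

```text
t32.38 pos [ 0.5289 -0.0154  0.032 ] q [-0.    -0.011  1.     0.   ] F [ 0.1  1.8 -2.3] gap 66.0 ff 39.9 J [-0.03  0.72  0.01  1.99 -0.02  0.43  1.59]
```

>>> step_arm:
  commands:
    - {"hand": -1, "xyz": [0, 0, 0.001], "yaw": 0}
    - {"hand": -1, "xyz": [0, 0, 0.001], "yaw": 0}
    - {"hand": -1, "xyz": [0, 0, 0.001], "yaw": 0}
    - {"hand": -1, "xyz": [0, 0, 0.001], "yaw": 0}
    - {"hand": -1, "xyz": [0, 0, -0.1], "yaw": 0}
    - {"hand": -1, "xyz": [0, 0, -0.2], "yaw": 0}
    - {"hand": -1, "xyz": [0.05, 0.05, -0.3], "yaw": 0}
    - {"hand": -1, "xyz": [0.1, 0.1, -0.36], "yaw": 0}
    - {"hand": -1, "xyz": [0.2, 0.15, -0.36], "yaw": 0}
    - {"hand": -1, "xyz": [0.26, 0.2, -0.36], "yaw": 0}
    - {"hand": -1, "xyz": [0.26, 0.2, -0.36], "yaw": 0}

```text
clock: 33.75
ee_pos: [0.3945, 0.0828, 0.2125]
tcp_rot: [-0.0, -0.013, 1.0, 0.0]
wrist_force: [0.2, -0.9, -0.2]
finger_gap: 1.0
finger_force: 0.0
```

```bash
cat >> h.py <<'E'
def soaps():
    for n in("top","scene"):
        p,d=bot.capture(n);P=cloud(n,d);Z=P[...,2]
        m=((Z>.009)&(Z<.04)&(P[...,1]>.13)&(P[...,1]<.52)&(P[...,0]>.33)&(P[...,0]<.7)).astype(np.uint8)
        k,l,st,ce=cv2.connectedComponentsWithStats(m)
        for i in range(1,k):
            c=p[l==i].mean(0)
            if st[i,4]>40 and c[2]>90:
                u=(l==i).astype(np.uint8);(ce2,s,a)=cv2.minAreaRect((P[l==i][:,:2]*1000).astype(np.float32));a=a if s[0]>s[1] else a+90
                print(n,"soap",np.round(ce2,1),np.round(s,0),"long dir",round(((a+90)%180)-90,1))
E
python3 - <<'E'
from h import *
state()
for n in("top","scene"):
    p,d=shot(n,"d_"+n);P=cloud(n,d)
    m=(abs(P[...,1]+.0155)<.04)&(P[...,0]>.46)&(P[...,0]<.6)&(P[...,2]>.052)&(P[...,2]<.08)&(p.min(-1)>110)
    A=P[m];c=np.linalg.lstsq(np.c_[A[:,:2]-[.528,-.0155],np.ones(m.sum())],A[:,2],rcond=None)[0];print(n,m.sum(),rect(P,m),"rim z,slopes",c.round(4))
soaps()
E
```

```text
t33.75 pos [0.3945 0.0828 0.2125] q [-0.    -0.013  1.     0.   ] F [ 0.2 -0.9 -0.2] gap 94.0 ff 0.0 J [-0.28  0.27  0.01  2.15 -0.01  0.72  1.33]
top 125 (array([527. , -14.8]), array([119.6,  63.7]), 1.0) rim z,slopes [-0.0214  0.0047  0.0637]
scene 41 (array([471.3, -18.4]), array([67. ,  6.5]), 90.0) rim z,slopes [0.1538 0.0092 0.0741]
top soap [588.5 356.6] [43. 28.] long dir 6.6
top soap [589.7 264.7] [43. 29.] long dir 9.5
top soap [518.4 350.1] [43. 29.] long dir 9.4
top soap [418.2 264.2] [28. 41.] long dir -25.5
scene soap [419.9 262.6] [31. 43.] long dir -27.9
scene soap [520.5 348.9] [44. 28.] long dir 6.4
scene soap [591.7 263. ] [43. 28.] long dir 8.9
scene soap [589.7 356. ] [44. 28.] long dir 6.2
```

The bin is seated: its rim is at z 0.064 and its centre at (0.527, -0.015). One bar was knocked to (0.419, 0.263). Next I'll pick the four bars.

```bash
cat >> h.py <<'E'
def pick(x,y,long,px,py=-.0157):
    p,R=pose();ty=long+90
    dy=-((ty-yawdeg(R)+90)%180-90)
    f=lambda R,p,q:np.round(R.inv().apply(np.asarray(q)-p)/.5,3).tolist()
    print("A: yaw",round(dy/30,3),[f(R,p,(x,y,z)) for z in(.12,.05,.005)])
    R2=R*Ro.from_euler('z',dy,degrees=True);p2=np.array([x,y,.005])
    d2=-((91.3-ty+90)%180-90)
    print("B: yaw",round(d2/30,3),"lift",f(R2,p2,(x,y,.13)),"over",f(R2,p2,(px,py,.13)))
    state()
E
python3 - <<'E'
from h import *
pick(.4195,.2632,-26.7,.504)
E
```

```text
A: yaw 0.93 [[-0.051, 0.364, 0.185], [-0.051, 0.364, 0.325], [-0.051, 0.364, 0.415]]
B: yaw -0.933 lift [-0.0, 0.0, -0.25] over [-0.402, -0.422, -0.25]
t33.95 pos [0.3978 0.0808 0.2123] q [ 0.    -0.011  1.    -0.   ] F [ 0.7 -0.1 -0. ] gap 93.9 ff 0.0 J [-0.28  0.27  0.01  2.14 -0.01  0.72  1.33]
```

>>> step_arm:
  commands:
    - {"hand": -1, "xyz": [-0.02, 0.12, 0.05], "yaw": 0.3}
    - {"hand": -1, "xyz": [-0.04, 0.24, 0.12], "yaw": 0.62}
    - {"hand": -1, "xyz": [-0.051, 0.364, 0.185], "yaw": 0.93}
    - {"hand": -1, "xyz": [-0.051, 0.364, 0.185], "yaw": 0.93}
    - {"hand": -1, "xyz": [-0.051, 0.364, 0.27], "yaw": 0.93}
    - {"hand": -1, "xyz": [-0.051, 0.364, 0.35], "yaw": 0.93}
    - {"hand": -1, "xyz": [-0.051, 0.364, 0.4], "yaw": 0.93}
    - {"hand": -1, "xyz": [-0.051, 0.364, 0.415], "yaw": 0.93}
    - {"hand": -1, "xyz": [-0.051, 0.364, 0.415], "yaw": 0.93}

```text
clock: 35.08
ee_pos: [0.4188, 0.2631, 0.0048]
tcp_rot: [0.0, 0.231, 0.973, -0.0]
wrist_force: [-0.1, -0.5, 0.0]
finger_gap: 1.003
finger_force: 0.0
```

>>> step_arm:
  commands:
    - {"hand": 1, "xyz": [0, 0, 0], "yaw": 0}
    - {"hand": 1, "xyz": [0, 0, 0], "yaw": 0}
    - {"hand": 1, "xyz": [0, 0, 0], "yaw": 0}
    - {"hand": 1, "xyz": [0, 0, 0], "yaw": 0}
    - {"hand": 1, "xyz": [0, 0, 0], "yaw": 0}
    - {"hand": 1, "xyz": [0, 0, 0], "yaw": 0}
    - {"hand": 1, "xyz": [0, 0, 0], "yaw": 0}
    - {"hand": 1, "xyz": [0, 0, -0.12], "yaw": 0}
    - {"hand": 1, "xyz": [0, 0, -0.25], "yaw": 0}
  newtons: 20

```text
clock: 36.2
ee_pos: [0.4173, 0.2633, 0.1275]
tcp_rot: [-0.001, 0.23, 0.973, -0.001]
wrist_force: [0.5, 1.1, 0.1]
finger_gap: 0.295
finger_force: 20.0
```

>>> step_arm:
  commands:
    - {"hand": 1, "xyz": [-0.08, -0.08, 0], "yaw": -0.2}
    - {"hand": 1, "xyz": [-0.16, -0.17, 0], "yaw": -0.4}
    - {"hand": 1, "xyz": [-0.24, -0.25, 0], "yaw": -0.6}
    - {"hand": 1, "xyz": [-0.32, -0.34, 0], "yaw": -0.8}
    - {"hand": 1, "xyz": [-0.402, -0.422, 0], "yaw": -0.933}
    - {"hand": 1, "xyz": [-0.402, -0.422, 0], "yaw": -0.933}
    - {"hand": 1, "xyz": [-0.402, -0.422, 0], "yaw": -0.933}
    - {"hand": 1, "xyz": [-0.402, -0.422, 0], "yaw": -0.933}

```text
clock: 37.2
ee_pos: [0.5028, -0.0129, 0.1272]
tcp_rot: [-0.0, -0.013, 1.0, 0.0]
wrist_force: [-0.1, -0.5, -0.6]
finger_gap: 0.295
finger_force: 20.0
```

```bash
python3 -c "
from h import *
plan([(.504,-.0157,.07),(.504,-.0157,.015)],91.3)"
```

```text
[-0.0022, -0.0057, 0.1143] yaw 0.008
[-0.0023, -0.0058, 0.2243] yaw 0.008
t37.20 pos [ 0.5028 -0.0129  0.1272] q [-0.    -0.013  1.     0.   ] F [-0.1 -0.5 -0.6] gap 27.8 ff 20.0 J [ 0.03  0.54 -0.08  2.    0.07  0.61  1.5 ]
heading 91.53
```

>>> step_arm:
  commands:
    - {"hand": 1, "xyz": [-0.002, -0.0058, 0], "yaw": 0}
    - {"hand": 1, "xyz": [-0.002, -0.0058, 0.1], "yaw": 0}
    - {"hand": 1, "xyz": [-0.002, -0.0058, 0.18], "yaw": 0}
    - {"hand": 1, "xyz": [-0.002, -0.0058, 0.2243], "yaw": 0}
    - {"hand": 1, "xyz": [-0.002, -0.0058, 0.2243], "yaw": 0}
    - {"hand": 0.33, "xyz": [-0.002, -0.0058, 0.2243], "yaw": 0}
    - {"hand": 0.33, "xyz": [-0.002, -0.0058, 0.2243], "yaw": 0}
    - {"hand": 0.33, "xyz": [-0.002, -0.0058, 0.2243], "yaw": 0}
    - {"hand": 0.33, "xyz": [-0.002, -0.0058, 0.12], "yaw": 0}
    - {"hand": 0.33, "xyz": [-0.002, -0.0058, 0.0], "yaw": 0}
    - {"hand": -1, "xyz": [-0.002, -0.0058, -0.06], "yaw": 0}
    - {"hand": -1, "xyz": [-0.002, -0.0058, -0.06], "yaw": 0}

```text
clock: 38.7
ee_pos: [0.5063, -0.0178, 0.1599]
tcp_rot: [0.003, -0.012, 1.0, -0.0]
wrist_force: [0.2, -0.6, 0.2]
finger_gap: 0.51
finger_force: 0.0
```

Run:
```python
from h import *
pick(.5905,.2638,9.2,.552)
p,d=shot("scene","e1");P=cloud("scene",d)
soaps()
```

```text
A: yaw -0.261 [[-0.181, 0.559, 0.081], [-0.18, 0.559, 0.221], [-0.18, 0.559, 0.311]]
B: yaw 0.263 lift [-0.002, -0.0, -0.25] over [0.164, -0.54, -0.25]
t38.70 pos [ 0.5063 -0.0178  0.1599] q [ 0.003 -0.012  1.    -0.   ] F [ 0.2 -0.6  0.2] gap 47.9 ff 0.0 J [ 0.04  0.49 -0.09  1.97  0.07  0.69  1.51]
top soap [587.7 359.7] [43. 33.] long dir 4.8
top soap [589.6 264.8] [43. 29.] long dir 7.2
top soap [517.7 350. ] [42. 29.] long dir 5.4
scene soap [520.8 348.7] [46. 28.] long dir 5.3
scene soap [590.5 262.9] [47. 28.] long dir 8.1
scene soap [589.3 356.2] [44. 28.] long dir 6.0
```

>>> step_arm:
  commands:
    - {"hand": -1, "xyz": [-0.03, 0.09, 0], "yaw": -0.1}
    - {"hand": -1, "xyz": [-0.06, 0.2, 0], "yaw": -0.25}
    - {"hand": -1, "xyz": [-0.1, 0.32, 0], "yaw": -0.25}
    - {"hand": -1, "xyz": [-0.15, 0.44, 0.04], "yaw": -0.25}
    - {"hand": -1, "xyz": [-0.18, 0.559, 0.081], "yaw": -0.25}
    - {"hand": -1, "xyz": [-0.18, 0.559, 0.12], "yaw": -0.25}
    - {"hand": -1, "xyz": [-0.18, 0.559, 0.2], "yaw": -0.25}
    - {"hand": -1, "xyz": [-0.18, 0.559, 0.28], "yaw": -0.25}
    - {"hand": -1, "xyz": [-0.18, 0.559, 0.311], "yaw": -0.25}
    - {"hand": -1, "xyz": [-0.18, 0.559, 0.311], "yaw": -0.25}
    - {"hand": -1, "xyz": [-0.18, 0.559, 0.311], "yaw": -0.25}

```text
clock: 40.22
ee_pos: [0.5842, 0.2608, 0.0024]
tcp_rot: [-0.004, -0.077, 0.997, -0.002]
wrist_force: [-7.4, -4.5, 15.0]
finger_gap: 1.0
finger_force: 7.3
```

>>> step_arm:
  commands:
    - {"hand": 1, "xyz": [0, 0, 0], "yaw": 0}
    - {"hand": 1, "xyz": [0, 0, 0], "yaw": 0}
    - {"hand": 1, "xyz": [0, 0, 0], "yaw": 0}
    - {"hand": 1, "xyz": [0, 0, 0], "yaw": 0}
    - {"hand": 1, "xyz": [0, 0, 0], "yaw": 0}
    - {"hand": 1, "xyz": [0, 0, 0], "yaw": 0}
    - {"hand": 1, "xyz": [0, 0, 0], "yaw": 0}
    - {"hand": 1, "xyz": [0, 0, -0.12], "yaw": 0}
    - {"hand": 1, "xyz": [0, 0, -0.25], "yaw": 0}

```text
clock: 41.35
ee_pos: [0.5866, 0.2622, 0.1241]
tcp_rot: [-0.002, -0.077, 0.997, -0.001]
wrist_force: [0.4, 0.2, 0.2]
finger_gap: 0.298
finger_force: 20.0
```

>>> step_arm:
  commands:
    - {"hand": 1, "xyz": [0.03, -0.1, 0], "yaw": 0.1}
    - {"hand": 1, "xyz": [0.06, -0.21, 0], "yaw": 0.2}
    - {"hand": 1, "xyz": [0.1, -0.32, 0], "yaw": 0.25}
    - {"hand": 1, "xyz": [0.13, -0.43, 0], "yaw": 0.25}
    - {"hand": 1, "xyz": [0.164, -0.54, 0], "yaw": 0.25}
    - {"hand": 1, "xyz": [0.164, -0.54, 0], "yaw": 0.25}
    - {"hand": 1, "xyz": [0.164, -0.54, 0], "yaw": 0.25}
    - {"hand": 1, "xyz": [0.164, -0.54, 0], "yaw": 0.25}

```text
clock: 42.35
ee_pos: [0.5483, -0.0138, 0.1241]
tcp_rot: [-0.0, -0.013, 1.0, 0.0]
wrist_force: [0.8, 1.5, -0.0]
finger_gap: 0.293
finger_force: 20.0
```

```bash
python3 -c "
from h import *
plan([(.552,-.0155,.07),(.552,-.0155,.015)],91.3)"
```

```text
[-0.0073, -0.0036, 0.1082] yaw 0.007
[-0.0073, -0.0037, 0.2182] yaw 0.007
t42.35 pos [ 0.5483 -0.0138  0.1241] q [-0.    -0.013  1.     0.   ] F [ 0.8  1.5 -0. ] gap 27.5 ff 20.0 J [ 0.04  0.59 -0.1   1.88  0.09  0.67  1.49]
heading 91.51
```

>>> step_arm:
  commands:
    - {"hand": 1, "xyz": [-0.0073, -0.0036, 0], "yaw": 0}
    - {"hand": 1, "xyz": [-0.0073, -0.0036, 0.1], "yaw": 0}
    - {"hand": 1, "xyz": [-0.0073, -0.0036, 0.17], "yaw": 0}
    - {"hand": 1, "xyz": [-0.0073, -0.0036, 0.218], "yaw": 0}
    - {"hand": 1, "xyz": [-0.0073, -0.0036, 0.218], "yaw": 0}
    - {"hand": 0.33, "xyz": [-0.0073, -0.0036, 0.218], "yaw": 0}
    - {"hand": 0.33, "xyz": [-0.0073, -0.0036, 0.218], "yaw": 0}
    - {"hand": 0.33, "xyz": [-0.0073, -0.0036, 0.218], "yaw": 0}
    - {"hand": 0.33, "xyz": [-0.0073, -0.0036, 0.12], "yaw": 0}
    - {"hand": 0.33, "xyz": [-0.0073, -0.0036, 0], "yaw": 0}
    - {"hand": -1, "xyz": [-0.0073, -0.0036, -0.06], "yaw": 0}
    - {"hand": -1, "xyz": [-0.0073, -0.0036, -0.06], "yaw": 0}

```text
clock: 43.85
ee_pos: [0.5539, -0.0174, 0.1572]
tcp_rot: [0.003, -0.012, 1.0, -0.0]
wrist_force: [-0.3, -0.0, -0.2]
finger_gap: 0.51
finger_force: 0.0
```

>>> step_arm:
  commands:
    - {"hand": -1, "xyz": [0, 0.12, 0], "yaw": 0}
    - {"hand": -1, "xyz": [0, 0.24, 0], "yaw": 0}
    - {"hand": -1, "xyz": [0, 0.36, 0], "yaw": 0}
    - {"hand": -1, "xyz": [0, 0.48, 0], "yaw": 0}
    - {"hand": -1, "xyz": [0, 0.6, 0], "yaw": 0}
    - {"hand": -1, "xyz": [0, 0.6, 0], "yaw": 0}
    - {"hand": -1, "xyz": [0, 0.6, 0], "yaw": 0}
    - {"hand": -1, "xyz": [0, 0.6, 0], "yaw": 0}

```text
clock: 44.85
ee_pos: [0.545, 0.2801, 0.1536]
tcp_rot: [-0.0, -0.011, 1.0, -0.001]
wrist_force: [-0.5, 0.2, -0.2]
finger_gap: 0.997
finger_force: 0.0
```

Run:
```python
from h import *
soaps()
pick(.589,.3565,6,.504)
p,d=shot("top","f1");P=cloud("top",d)
m=(abs(P[...,1]+.0155)<.028)&(abs(P[...,0]-.5275)<.05)
for x in(.49,.504,.518,.538,.552,.566):
    print(x,[round(1000*np.nanmedian(P[...,2][m&(abs(P[...,0]-x)<.008)&(abs(P[...,1]-y)<.006)])) for y in(-.03,-.0155,0)])
```

```text
scene soap [521.2 349. ] [45. 28.] long dir 6.1
scene soap [586.1 355.6] [53. 29.] long dir 6.0
A: yaw -0.159 [[-0.091, 0.15, 0.068], [-0.091, 0.15, 0.208], [-0.091, 0.15, 0.298]]
B: yaw 0.157 lift [0.0, -0.0, -0.25] over [0.247, -0.723, -0.249]
t44.95 pos [0.5452 0.2807 0.154 ] q [-0.    -0.011  1.    -0.   ] F [0.1 0.  0.1] gap 94.0 ff 0.0 J [-0.47  0.63 -0.09  1.68  0.07  0.84  1.01]
0.49 [21, 22, 9]
0.504 [21, 23, 10]
0.518 [20, 22, 8]
0.538 [16, 21, 9]
0.552 [23, 24, 12]
0.566 [19, 23, 10]
```

>>> step_arm:
  commands:
    - {"hand": -1, "xyz": [-0.091, 0.15, 0.03], "yaw": -0.159}
    - {"hand": -1, "xyz": [-0.091, 0.15, 0.068], "yaw": -0.159}
    - {"hand": -1, "xyz": [-0.091, 0.15, 0.068], "yaw": -0.159}
    - {"hand": -1, "xyz": [-0.091, 0.15, 0.068], "yaw": -0.159}
    - {"hand": -1, "xyz": [-0.091, 0.15, 0.15], "yaw": -0.159}
    - {"hand": -1, "xyz": [-0.091, 0.15, 0.23], "yaw": -0.159}
    - {"hand": -1, "xyz": [-0.091, 0.15, 0.28], "yaw": -0.159}
    - {"hand": -1, "xyz": [-0.091, 0.15, 0.298], "yaw": -0.159}
    - {"hand": -1, "xyz": [-0.091, 0.15, 0.298], "yaw": -0.159}

```text
clock: 46.12
ee_pos: [0.589, 0.358, 0.0061]
tcp_rot: [0.0, -0.053, 0.999, -0.0]
wrist_force: [0.3, -0.2, 0.5]
finger_gap: 1.0
finger_force: 0.0
```

>>> step_arm:
  commands:
    - {"hand": 1, "xyz": [0, 0, 0], "yaw": 0}
    - {"hand": 1, "xyz": [0, 0, 0], "yaw": 0}
    - {"hand": 1, "xyz": [0, 0, 0], "yaw": 0}
    - {"hand": 1, "xyz": [0, 0, 0], "yaw": 0}
    - {"hand": 1, "xyz": [0, 0, 0], "yaw": 0}
    - {"hand": 1, "xyz": [0, 0, 0], "yaw": 0}
    - {"hand": 1, "xyz": [0, 0, 0], "yaw": 0}
    - {"hand": 1, "xyz": [0, 0, -0.12], "yaw": 0}
    - {"hand": 1, "xyz": [0, 0, -0.25], "yaw": 0}

```text
clock: 47.25
ee_pos: [0.5878, 0.3582, 0.1279]
tcp_rot: [-0.001, -0.054, 0.999, -0.001]
wrist_force: [-0.2, 1.6, -0.4]
finger_gap: 0.296
finger_force: 20.0
```

>>> step_arm:
  commands:
    - {"hand": 1, "xyz": [0.03, -0.1, 0], "yaw": 0.1}
    - {"hand": 1, "xyz": [0.07, -0.21, 0], "yaw": 0.157}
    - {"hand": 1, "xyz": [0.11, -0.32, 0], "yaw": 0.157}
    - {"hand": 1, "xyz": [0.15, -0.43, 0], "yaw": 0.157}
    - {"hand": 1, "xyz": [0.19, -0.54, 0], "yaw": 0.157}
    - {"hand": 1, "xyz": [0.22, -0.64, 0], "yaw": 0.157}
    - {"hand": 1, "xyz": [0.247, -0.723, 0], "yaw": 0.157}
    - {"hand": 1, "xyz": [0.247, -0.723, 0], "yaw": 0.157}
    - {"hand": 1, "xyz": [0.247, -0.723, 0], "yaw": 0.157}
    - {"hand": 1, "xyz": [0.247, -0.723, 0], "yaw": 0.157}

```text
clock: 48.5
ee_pos: [0.5048, -0.0122, 0.1277]
tcp_rot: [0.0, -0.014, 1.0, 0.0]
wrist_force: [-0.5, -0.2, -0.7]
finger_gap: 0.298
finger_force: 20.0
```

```bash
python3 -c "
from h import *
plan([(.504,-.0155,.07),(.504,-.0155,.034)],91.3)"
```

```text
[0.0018, -0.0067, 0.1155] yaw 0.009
[0.0019, -0.0068, 0.1875] yaw 0.009
t48.50 pos [ 0.5048 -0.0122  0.1277] q [ 0.    -0.014  1.     0.   ] F [-0.5 -0.2 -0.7] gap 28.0 ff 20.0 J [ 0.05  0.54 -0.12  1.99  0.11  0.62  1.46]
heading 91.58
```

>>> step_arm:
  commands:
    - {"hand": 1, "xyz": [0.0018, -0.0068, 0], "yaw": 0}
    - {"hand": 1, "xyz": [0.0018, -0.0068, 0.1], "yaw": 0}
    - {"hand": 1, "xyz": [0.0018, -0.0068, 0.16], "yaw": 0}
    - {"hand": 1, "xyz": [0.0018, -0.0068, 0.1875], "yaw": 0}
    - {"hand": 1, "xyz": [0.0018, -0.0068, 0.1875], "yaw": 0}
    - {"hand": 0.33, "xyz": [0.0018, -0.0068, 0.1875], "yaw": 0}
    - {"hand": 0.33, "xyz": [0.0018, -0.0068, 0.1875], "yaw": 0}
    - {"hand": 0.33, "xyz": [0.0018, -0.0068, 0.1875], "yaw": 0}
    - {"hand": 0.33, "xyz": [0.0018, -0.0068, 0.1], "yaw": 0}
    - {"hand": 0.33, "xyz": [0.0018, -0.0068, 0], "yaw": 0}
    - {"hand": -1, "xyz": [0.0018, -0.0068, -0.06], "yaw": 0}
    - {"hand": -1, "xyz": [0.0018, -0.0068, -0.06], "yaw": 0}

```text
clock: 50.0
ee_pos: [0.5054, -0.0174, 0.1602]
tcp_rot: [0.003, -0.012, 1.0, -0.0]
wrist_force: [-0.6, -0.5, -1.3]
finger_gap: 0.511
finger_force: 0.0
```

>>> step_arm:
  commands:
    - {"hand": -1, "xyz": [0, 0.12, 0], "yaw": 0}
    - {"hand": -1, "xyz": [0, 0.24, 0], "yaw": 0}
    - {"hand": -1, "xyz": [0, 0.36, 0], "yaw": 0}
    - {"hand": -1, "xyz": [0, 0.48, 0], "yaw": 0}
    - {"hand": -1, "xyz": [0, 0.6, 0], "yaw": 0}
    - {"hand": -1, "xyz": [0, 0.6, 0], "yaw": 0}
    - {"hand": -1, "xyz": [0, 0.6, 0], "yaw": 0}
    - {"hand": -1, "xyz": [0, 0.6, 0], "yaw": 0}

```text
clock: 51.0
ee_pos: [0.4962, 0.2803, 0.1571]
tcp_rot: [-0.0, -0.011, 1.0, -0.001]
wrist_force: [-0.6, -0.3, -0.5]
finger_gap: 1.002
finger_force: 0.0
```

Run:
```python
from h import *
soaps()
pick(.5197,.3495,6,.552)
```

```text
scene soap [519.9 348.8] [43. 28.] long dir 5.0
A: yaw -0.157 [[-0.05, 0.137, 0.075], [-0.05, 0.137, 0.215], [-0.05, 0.137, 0.305]]
B: yaw 0.157 lift [0.0, -0.0, -0.25] over [0.012, -0.733, -0.249]
t51.10 pos [0.4964 0.2807 0.1575] q [-0.    -0.011  1.    -0.   ] F [0.4 0.1 0.2] gap 94.0 ff 0.0 J [-0.49  0.57 -0.12  1.79  0.09  0.78  0.94]
```

>>> step_arm:
  commands:
    - {"hand": -1, "xyz": [-0.05, 0.137, 0.03], "yaw": -0.157}
    - {"hand": -1, "xyz": [-0.05, 0.137, 0.075], "yaw": -0.157}
    - {"hand": -1, "xyz": [-0.05, 0.137, 0.075], "yaw": -0.157}
    - {"hand": -1, "xyz": [-0.05, 0.137, 0.075], "yaw": -0.157}
    - {"hand": -1, "xyz": [-0.05, 0.137, 0.15], "yaw": -0.157}
    - {"hand": -1, "xyz": [-0.05, 0.137, 0.23], "yaw": -0.157}
    - {"hand": -1, "xyz": [-0.05, 0.137, 0.285], "yaw": -0.157}
    - {"hand": -1, "xyz": [-0.05, 0.137, 0.305], "yaw": -0.157}
    - {"hand": -1, "xyz": [-0.05, 0.137, 0.305], "yaw": -0.157}

```text
clock: 52.22
ee_pos: [0.5199, 0.3512, 0.0059]
tcp_rot: [0.0, -0.053, 0.999, -0.0]
wrist_force: [0.7, 0.3, -0.9]
finger_gap: 1.0
finger_force: 0.0
```

>>> step_arm:
  commands:
    - {"hand": 1, "xyz": [0, 0, 0], "yaw": 0}
    - {"hand": 1, "xyz": [0, 0, 0], "yaw": 0}
    - {"hand": 1, "xyz": [0, 0, 0], "yaw": 0}
    - {"hand": 1, "xyz": [0, 0, 0], "yaw": 0}
    - {"hand": 1, "xyz": [0, 0, 0], "yaw": 0}
    - {"hand": 1, "xyz": [0, 0, 0], "yaw": 0}
    - {"hand": 1, "xyz": [0, 0, 0], "yaw": 0}
    - {"hand": 1, "xyz": [0, 0, -0.12], "yaw": 0}
    - {"hand": 1, "xyz": [0, 0, -0.25], "yaw": 0}

```text
clock: 53.35
ee_pos: [0.5186, 0.3512, 0.128]
tcp_rot: [-0.001, -0.054, 0.999, -0.001]
wrist_force: [1.2, 1.2, -0.2]
finger_gap: 0.293
finger_force: 20.0
```

>>> step_arm:
  commands:
    - {"hand": 1, "xyz": [0, -0.1, 0], "yaw": 0.1}
    - {"hand": 1, "xyz": [0, -0.21, 0], "yaw": 0.157}
    - {"hand": 1, "xyz": [0, -0.32, 0], "yaw": 0.157}
    - {"hand": 1, "xyz": [0.005, -0.43, 0], "yaw": 0.157}
    - {"hand": 1, "xyz": [0.008, -0.54, 0], "yaw": 0.157}
    - {"hand": 1, "xyz": [0.01, -0.64, 0], "yaw": 0.157}
    - {"hand": 1, "xyz": [0.012, -0.733, 0], "yaw": 0.157}
    - {"hand": 1, "xyz": [0.012, -0.733, 0], "yaw": 0.157}
    - {"hand": 1, "xyz": [0.012, -0.733, 0], "yaw": 0.157}
    - {"hand": 1, "xyz": [0.012, -0.733, 0], "yaw": 0.157}

```text
clock: 54.6
ee_pos: [0.5525, -0.0113, 0.1277]
tcp_rot: [-0.0, -0.014, 1.0, 0.001]
wrist_force: [-0.1, 0.8, -0.2]
finger_gap: 0.296
finger_force: 20.0
```

```bash
python3 -c "
from h import *
plan([(.552,-.0155,.034)],91.3)"
```

```text
[0.0013, -0.0085, 0.1874] yaw 0.010
t54.60 pos [ 0.5525 -0.0113  0.1277] q [-0.    -0.014  1.     0.001] F [-0.1  0.8 -0.2] gap 27.8 ff 20.0 J [ 0.07  0.59 -0.15  1.87  0.13  0.69  1.44]
heading 91.59
```

>>> step_arm:
  commands:
    - {"hand": 1, "xyz": [0.0013, -0.0085, 0], "yaw": 0}
    - {"hand": 1, "xyz": [0.0013, -0.0085, 0.1], "yaw": 0}
    - {"hand": 1, "xyz": [0.0013, -0.0085, 0.16], "yaw": 0}
    - {"hand": 1, "xyz": [0.0013, -0.0085, 0.1874], "yaw": 0}
    - {"hand": 1, "xyz": [0.0013, -0.0085, 0.1874], "yaw": 0}
    - {"hand": 0.33, "xyz": [0.0013, -0.0085, 0.1874], "yaw": 0}
    - {"hand": 0.33, "xyz": [0.0013, -0.0085, 0.1874], "yaw": 0}
    - {"hand": 0.33, "xyz": [0.0013, -0.0085, 0.1874], "yaw": 0}
    - {"hand": 0.33, "xyz": [0.0013, -0.0085, 0.1], "yaw": 0}
    - {"hand": 0.33, "xyz": [0.0013, -0.0085, 0], "yaw": 0}
    - {"hand": -1, "xyz": [0.0013, -0.0085, -0.06], "yaw": 0}
    - {"hand": -1, "xyz": [0.0013, -0.0085, -0.06], "yaw": 0}

```text
clock: 56.1
ee_pos: [0.5539, -0.0179, 0.1604]
tcp_rot: [0.003, -0.012, 1.0, -0.0]
wrist_force: [0.5, 0.0, -0.8]
finger_gap: 0.516
finger_force: 0.0
```

>>> step_arm:
  commands:
    - {"hand": -1, "xyz": [0.1, 0.06, -0.1], "yaw": 0}
    - {"hand": -1, "xyz": [0.2, 0.15, -0.2], "yaw": 0}
    - {"hand": -1, "xyz": [0.25, 0.25, -0.3], "yaw": 0}
    - {"hand": -1, "xyz": [0.25, 0.36, -0.34], "yaw": 0}
    - {"hand": -1, "xyz": [0.25, 0.4, -0.34], "yaw": 0}
    - {"hand": -1, "xyz": [0.25, 0.4, -0.34], "yaw": 0}
    - {"hand": -1, "xyz": [0.25, 0.4, -0.34], "yaw": 0}
    - {"hand": -1, "xyz": [0.25, 0.4, -0.34], "yaw": 0}

```text
clock: 57.1
ee_pos: [0.422, 0.1774, 0.3266]
tcp_rot: [-0.001, -0.011, 1.0, -0.001]
wrist_force: [-0.9, 0.6, -0.1]
finger_gap: 1.001
finger_force: 0.0
```

Run:
```python
from h import *
state();soaps()
p,d=shot("top","g1");crop(p,'c11',195,465,140,280,2.9);P=cloud("top",d)
for x in(.49,.504,.518,.538,.552,.566):
    print(x,[round(1000*np.nanmedian(P[...,2][(abs(P[...,0]-x)<.008)&(abs(P[...,1]-y)<.006)])) for y in(-.03,-.0155,0)])
plan([knob(1.63,0,.05),knob(1.63)],91.6)
```

```text
t57.10 pos [0.422  0.1774 0.3266] q [-0.001 -0.011  1.    -0.001] F [-0.9  0.6 -0.1] gap 94.1 ff 0.0 J [-0.24  0.23 -0.27  1.84  0.07  1.09  1.05]
0.49 [34, 39, 9]
0.504 [36, 41, 10]
0.518 [35, 39, 6]
0.538 [37, 39, 8]
0.552 [39, 40, 8]
0.566 [37, 37, 13]
[-0.4824, -0.3876, 0.1139] yaw -0.009
[-0.4825, -0.3875, 0.2139] yaw -0.009
t57.25 pos [0.4222 0.178  0.3272] q [-0.001 -0.011  1.    -0.   ] F [-0.8  0.9 -0.8] gap 94.4 ff 0.0 J [-0.24  0.23 -0.27  1.84  0.07  1.09  1.05]
heading 91.32
```

View pics/c11.png

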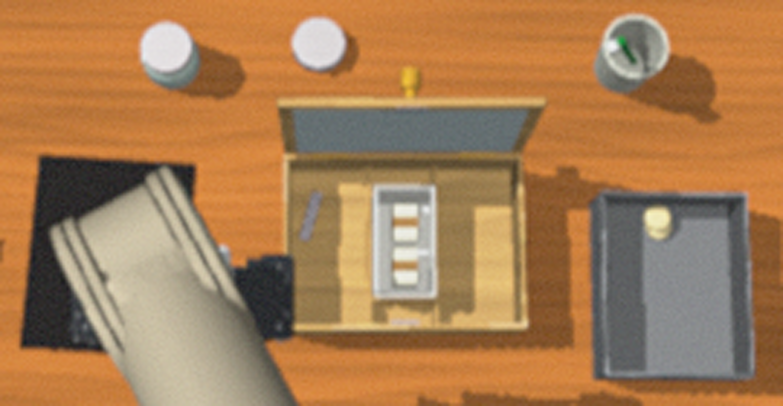

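All four bars are stacked in the bin (tops at z≈0.040), the worn soaps lie in the tub at (658,220), and nothing else has moved. Now I'll close the lid by its knob.

>>> step_arm:
  commands:
    - {"hand": -1, "xyz": [-0.1, -0.09, 0], "yaw": 0}
    - {"hand": -1, "xyz": [-0.19, -0.16, 0], "yaw": 0}
    - {"hand": -1, "xyz": [-0.28, -0.23, 0], "yaw": 0}
    - {"hand": -1, "xyz": [-0.37, -0.3, 0], "yaw": 0}
    - {"hand": -1, "xyz": [-0.4825, -0.3875, 0], "yaw": 0}
    - {"hand": -1, "xyz": [-0.4825, -0.3875, 0], "yaw": 0}
    - {"hand": -1, "xyz": [-0.4825, -0.3875, 0.06], "yaw": 0}
    - {"hand": -1, "xyz": [-0.4825, -0.3875, 0.13], "yaw": 0}
    - {"hand": -1, "xyz": [-0.4825, -0.3875, 0.19], "yaw": 0}
    - {"hand": -1, "xyz": [-0.4825, -0.3875, 0.2139], "yaw": 0}
    - {"hand": -1, "xyz": [-0.4825, -0.3875, 0.2139], "yaw": 0}

```text
clock: 58.62
ee_pos: [0.6676, -0.0083, 0.2205]
tcp_rot: [-0.001, -0.013, 1.0, 0.0]
wrist_force: [0.6, -0.0, 0.9]
finger_gap: 0.998
finger_force: 0.0
```

>>> step_arm:
  commands:
    - {"hand": 1, "xyz": [0, 0, 0], "yaw": 0}
    - {"hand": 1, "xyz": [0, 0, 0], "yaw": 0}
    - {"hand": 1, "xyz": [0, 0, 0], "yaw": 0}
    - {"hand": 1, "xyz": [0, 0, 0], "yaw": 0}
    - {"hand": 1, "xyz": [0, 0, 0], "yaw": 0}
    - {"hand": 1, "xyz": [0, 0, 0], "yaw": 0}
    - {"hand": 1, "xyz": [0, 0, 0], "yaw": 0}
    - {"hand": 1, "xyz": [0, 0, 0], "yaw": 0}

```text
clock: 59.62
ee_pos: [0.6681, -0.011, 0.2207]
tcp_rot: [-0.0, -0.012, 1.0, -0.002]
wrist_force: [-0.0, -4.5, -1.2]
finger_gap: 0.206
finger_force: 20.0
```

Run:
```python
from h import *
plan([knob(a) for a in np.linspace(1.63,.0,13)[1:]],91.4)
```

```text
[0.0458, 0.0014, -0.0082] yaw -0.001
[0.0915, 0.0011, -0.0114] yaw -0.001
[0.1373, 0.0009, -0.0084] yaw -0.001
[0.1822, 0.0007, 0.0008] yaw -0.001
[0.2255, 0.0006, 0.0159] yaw -0.001
[0.2663, 0.0004, 0.0368] yaw -0.001
[0.3039, 0.0003, 0.0631] yaw -0.001
[0.3376, 0.0003, 0.0941] yaw -0.001
[0.3668, 0.0003, 0.1295] yaw -0.001
[0.391, 0.0003, 0.1685] yaw -0.001
[0.4096, 0.0003, 0.2104] yaw -0.001
[0.4224, 0.0004, 0.2544] yaw -0.001
t59.62 pos [ 0.6681 -0.011   0.2207] q [-0.    -0.012  1.    -0.002] F [-0.  -4.5 -1.2] gap 19.4 ff 20.0 J [ 0.06  0.65 -0.16  1.44  0.11  1.07  1.47]
heading 91.37
```

>>> step_arm:
  commands:
    - {"hand": 1, "xyz": [0.0458, 0, -0.0082], "yaw": 0}
    - {"hand": 1, "xyz": [0.0915, 0, -0.0114], "yaw": 0}
    - {"hand": 1, "xyz": [0.1373, 0, -0.0084], "yaw": 0}
    - {"hand": 1, "xyz": [0.1822, 0, 0.0008], "yaw": 0}
    - {"hand": 1, "xyz": [0.2255, 0, 0.0159], "yaw": 0}
    - {"hand": 1, "xyz": [0.2663, 0, 0.0368], "yaw": 0}
    - {"hand": 1, "xyz": [0.3039, 0, 0.0631], "yaw": 0}
    - {"hand": 1, "xyz": [0.3376, 0, 0.0941], "yaw": 0}
    - {"hand": 1, "xyz": [0.3668, 0, 0.1295], "yaw": 0}
    - {"hand": 1, "xyz": [0.391, 0, 0.1685], "yaw": 0}
    - {"hand": 1, "xyz": [0.4096, 0, 0.2104], "yaw": 0}
    - {"hand": 1, "xyz": [0.42, 0, 0.245], "yaw": 0}

```text
clock: 61.12
ee_pos: [0.457, -0.0167, 0.0979]
tcp_rot: [-0.001, -0.011, 1.0, -0.002]
wrist_force: [-0.8, -8.1, 3.6]
finger_gap: 0.213
finger_force: 20.0
```

>>> step_arm:
  commands:
    - {"hand": 1, "xyz": [0.001, 0, 0.006], "yaw": 0}
    - {"hand": 1, "xyz": [0.002, 0, 0.01], "yaw": 0}
    - {"hand": 1, "xyz": [0.002, 0, 0.013], "yaw": 0}
    - {"hand": 1, "xyz": [0.002, 0, 0.013], "yaw": 0}

```text
clock: 61.62
ee_pos: [0.4554, -0.0167, 0.0915]
tcp_rot: [-0.002, -0.011, 1.0, -0.002]
wrist_force: [-2.7, -7.7, -0.4]
finger_gap: 0.21
finger_force: 20.0
```

Run:
```python
from h import *
plan([knob(0)])
```

```text
[-0.0033, 0.0008, -0.004] yaw 0.000
t61.62 pos [ 0.4554 -0.0167  0.0915] q [-0.002 -0.011  1.    -0.002] F [-2.7 -7.7 -0.4] gap 19.8 ff 20.0 J [ 0.06  0.55 -0.13  2.15  0.16  0.46  1.4 ]
heading 91.27
```

>>> step_arm:
  commands:
    - {"hand": 1, "xyz": [0, 0, 0.006], "yaw": 0}
    - {"hand": 1, "xyz": [0, 0, 0.006], "yaw": 0}
    - {"hand": -1, "xyz": [0, 0, 0], "yaw": 0}
    - {"hand": -1, "xyz": [0, 0, 0], "yaw": 0}
    - {"hand": -1, "xyz": [0, 0, 0], "yaw": 0}
    - {"hand": -1, "xyz": [0, 0, 0], "yaw": 0}
    - {"hand": -1, "xyz": [0, 0, -0.12], "yaw": 0}
    - {"hand": -1, "xyz": [0, 0, -0.24], "yaw": 0}
    - {"hand": -1, "xyz": [0, 0.12, -0.3], "yaw": 0}
    - {"hand": -1, "xyz": [0, 0.24, -0.3], "yaw": 0}
    - {"hand": -1, "xyz": [0, 0.36, -0.3], "yaw": 0}
    - {"hand": -1, "xyz": [0, 0.36, -0.3], "yaw": 0}

```text
clock: 63.12
ee_pos: [0.4517, 0.1721, 0.242]
tcp_rot: [0.0, -0.017, 1.0, 0.002]
wrist_force: [-0.7, -0.7, 0.1]
finger_gap: 1.002
finger_force: 0.0
```

Run:
```python
from h import *
state()
for n in("top","scene"):
    p,d=shot(n,"z_"+n);P=cloud(n,d);Z=P[...,2]
    m=(abs(P[...,1]+.015)<.12)&(P[...,0]>.44)&(P[...,0]<.615)&(Z>.06)&(Z<.12);A=P[m];w=np.ones(len(A),bool)
    for _ in range(10):
        c=np.linalg.lstsq(np.c_[A[w][:,:2],np.ones(w.sum())],A[w][:,2],rcond=None)[0];r=A[:,2]-np.c_[A[:,:2],np.ones(len(A))]@c;w=abs(r)<.006
    print(n,"slope",c.round(4),"z at front",c@[.437,-.015,1],"rear",c@[.62,-.015,1],w.mean())
    k=(P[...,1]>.02)&(Z>.012)&(Z<.2)&(P[...,0]>.69)&(P[...,0]<.9)
    mm,l,st,ce=cv2.connectedComponentsWithStats(k.astype(np.uint8))
    print([rect(P,l==i)[0] for i in range(1,mm) if st[i,4]>30])
    m=(abs(P[...,0]-.488)<.09)&(abs(P[...,1]+.309)<.07)&(Z>.009)&(Z<.07)&(p[...,0].astype(int)-p[...,2]>25);print("tub",m.sum(),P[m].mean(0),P[m].max(0))
```

```text
t63.12 pos [0.4517 0.1721 0.242 ] q [ 0.    -0.017  1.     0.002] F [-0.7 -0.7  0.1] gap 94.2 ff 0.0 J [-0.23  0.35 -0.25  1.92  0.11  0.88  1.07]
top slope [0.0022 0.0003 0.0829] z at front 0.08383087876499552 rear 0.08422954906411098 0.9205697730564945
[array([759.1,  85.1]), array([732.7, 250.6])]
tub 83 [ 0.56131725 -0.29967914  0.0233084 ] [ 0.57738989 -0.28498221  0.0353898 ]
scene slope [-0.0013 -0.0006  0.0864] z at front 0.08588754121794097 rear 0.08565686701088501 0.9912587412587412
[array([761.9,  84.4]), array([741.8, 251.8])]<stdin>:12: RuntimeWarning: Mean of empty slice.
  ret = um.true_divide(
Traceback (most recent call last):
ValueError: zero-size array to reduction operation maximum which has no identity
```

```bash
python3 -c "
from bench import bot
print(bot.hand_in())"
```

```text
the job is handed in; nothing more can be done
None
```

I handed the job in: the worn soaps are in the tub, the bin is back in its pocket with all four wrapped bars in it, and the lid is shut flat; the tin and jar measured where they started, the tumbler and clipper looked unmoved, and `hand_in()` gave no verdict.

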